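# Fetch spilled sample tubes from under the reagent shelf with the scoop

### The arm

A 6-joint arm with a two-finger parallel gripper is mounted at the origin on the work surface. World frame = base frame: x ahead of the robot, y to its left, z up, the work surface at z = 0. Lengths are in m, angles in degrees, forces in N, time in s.
With the tool pointing down it reaches from about 0.35 to 0.875 m from the base axis. Payload 4.2 kg.
Tool frame: the origin (TCP) lies midway between the tips of the shut fingers; the grasp point (between the pads) lies 19 mm behind it; y points along the fingers, z is the direction in which the jaws open and shut, and the axes are right-handed (so a half turn about y gives the same grasp; the last joint's range is limited). The gripper opens to 87 mm and grips with 3 to 60 N. Pads are 19 mm wide; open, the fingers measure 117 mm over their backs; the gripper's body (75 mm by 190 mm) begins 51 mm behind the grasp point.
Start: joints at [80.248, 22.042, 0.453, 0, -68.411, -14.817], TCP at [0.26, 0.568, 0.223] pointing down, gripper open.
Joint ranges: [-179.83, 179.83], [-69.29, 118.12], [-61.27, 80.66], [-181.25, 117.63], [-171.15, -9.14], [-177.46, 177.46]. Speed limits (degrees/s): [159.86, 159.86, 180, 180, 180, 180].

### API

Orientations are given as [roll, pitch, yaw] about the fixed x, y, z axes, in that order (R = Rz(yaw) Ry(pitch) Rx(roll)).
In Python, from workcell import env gives the robot as it stands. The module is installed in compiled form; this text tells all that it offers. Calls block until the motion is done:
- env.goto(position, orientation): joint-space move of the TCP to a pose.
- env.move_straight(position, rotation=None, rate=0.15, force_limit=None): straight line of the TCP; rotation=None keeps the orientation; rate is the mean speed in m/s. With force_limit (N) it stops when the force on the tool has changed by that much, and returns True; else False.
- env.set_joints(angles): joint-space move.
- env.gripper_to(opening, grasp_force=None): opening from 0.0 (shut) to 1.0 (fully open); grasp_force is the grip in N (None keeps the last); returns when the fingers have stopped.
- env.dwell(seconds).
- env.inverse_kinematics(position, orientation): joint angles nearest the present ones, or None.
- env.read_state(): the state.
- env.grab_frame(name): name is "side" or "top"; returns a dict with "image" (400x640x3 uint8, blue, green, red), "fx", "fy", "cx", "cy" (pixels), "D" ([k1, k2, p1, p2, k3] as OpenCV has them; the pictures are not rectified), "position" and "orientation" of the camera in the world. Camera axes: x right, y up, looking along -z (the intrinsics and any distortion apply to the point x, -y, -z); pixel columns grow to the right and rows downward; lengths in m; the calibration is good to about 2 mm. A picture is of the moment at which its call begins. There is no depth.
A pose or a line that the arm cannot do raises env.Unreachable and nothing moves.
- env.close_job(): hands the job in, once; it reports no verdict.
Trained networks look in a picture, given as the dict that the camera call returned (one of the last four; its "shot" number tells which), for a name from the list of things; names that differ only in an ending like _2 or _b are one class to them, and where a whole thing is asked for, a point or a joint stands for the part that bears it (a point fixed in the world has none). Each returns a list of dicts, best first, with "score" (0 to 1); they miss things now and then, are a little off and sometimes report something else, mostly with a low value. They report only what shows in the picture. A call takes as long as a camera call. They do not tell look-alikes from the thing itself.
- env.search_frame(picture, thing): "xyz" ([x, y, z] in m, in world coordinates, good to about 4 mm: the middle of the surface that is visible of it).
- env.trace(picture, thing): "mask" (400x640 bool, what is visible of it).
The state is a dict: "clock": time; "joint_positions": joint angles; "qvel": joint speeds; "joint_torque": joint torques, N m; "position": TCP position; "tool_rot": TCP orientation; "force": force on the tool from outside, world axes, zero at the start; "wrist_torque": the same for the moment, N m; "opening": opening from 0.0 (shut) to 1.0 (fully open).
Only numpy, scipy, OpenCV 4.12 (cv2) and the standard library are available. Lean on these libraries where they do the work, as an engineer would, in place of code of your own. Each camera call takes 0.05 s, during which the arm holds its last target.

### The job

Two capped sample tubes have rolled away under the low wire reagent shelf. Take the long-handled scoop from its stand, reach it in under the shelf without knocking the deck or disturbing the bottles on it, gather both tubes in its pan and tip them gently, from low down, into the grey tray; the tubes may be contaminated, so move them with the scoop alone and never touch them with the hand. Then lay the scoop back in both notches of its stand, the way it lay before, and let go.

Things in the scene. Friction and masses are not known exactly. Their poses are not given: they have to be found in the camera images.
- scoop_grip (a point): Grip point of the long-handled scoop (loose, 260 g), mid-height and mid-width of its handle. +x runs along the handle to the pan, z up. The handle is a straight level bar, 14 mm wide (y) and 20 mm high, from x = -130 to +115 mm (12 x 18 mm beyond +35): black sleeve behind, bare aluminium in front; a sloping neck leads to the pan. The scoop balances about x = +70 mm. It starts lying in the stand.
- scoop_pan (a point): Centre of the upper face of the scoop's pan floor, axes as scoop_grip, from which it lies 205 mm ahead and 48 mm down. The aluminium pan is open in front: back wall 40 mm behind this point, thin front lip 45 mm ahead; inner width 150 mm; flat floor 2 mm thick, so the underside is 50 mm below scoop_grip's level; walls 36 mm high at the back, 20 mm in front.
- stand: Scoop stand (fixed, grey): foot plate 210 x 100 mm and 6 mm thick with two uprights across it at x = -85 and +85 mm, each 8 mm thick, 50 mm wide and 90 mm high, with a notch in its top, 18 mm wide at the floor, its sides flaring to 34 mm. Origin at the centre of its underside. It is to the robot's left or right, the tray on the other side.
- stand_top (a point): Point midway between the stand's two notches, level with their floors, 62 mm above the bench. +x is the way the scoop points when it lies in the stand: its handle's underside then rests on both notch floors, scoop_grip above this point (within 10 mm along x) and 10 mm higher, the pan 22 mm clear of the bench.
- shelf_back (a point): Low wire reagent shelf (fixed, steel). This point is on the bench, at the middle of the inner face of the 24 mm high strip that closes the shelf's foot at the back; +x points from the shelf's open front to its back, z up. The open front is at x = -119 mm; like strips close the sides at y = -163 and +163 mm; a post 10 mm thick stands at each corner. The deck lies over it all.
- shelf_deck: The deck of the shelf: a grid of steel wires, 131 mm deep (x) and 340 mm wide (y), which one can see through but not reach through. Its origin is on the bench below its middle; its underside is 108 mm and its top 116 mm above the bench.
- tube_a_center (a point): Centre of one capped sample tube: white, yellow cap, 30 mm in diameter and 116 mm long, 25 to 50 g, lying on its side on the bench under the shelf, its axis (own y axis) roughly along the shelf's length. It rolls easily. This tube is the one nearer the back strip, at most 50 mm from it.
- tube_b_center (a point): Centre of the other tube, exactly alike, lying alongside the first on the side of the shelf's open front, 40 to 55 mm from it centre to centre and at most 15 mm out of line with it endways.
- tray: Grey plastic tray (fixed), open on top, 280 mm (x) by 220 mm (y) and 60 mm high outside, walls and floor 5 mm thick. Origin at the centre of its underside. Both tubes end in it.
- bottle_a: Larger glass bottle standing loose on the deck, 62 mm in diameter and 125 mm high; origin at the centre of its foot. To be left as it stands.
- bottle_b: Smaller glass bottle standing loose on the other end of the deck, 56 mm in diameter and 105 mm high; origin at the centre of its foot. To be left as it stands.
Mind the look-alikes: they are no part of the job. Leave any red look-alike of the part that bears tube_a_center alone.

How it is judged:
By the outcome, as a careful person would: the job done as asked, in the order asked, and still so for the second after the job is handed in, with the robot touching nothing.
It also fails if it takes over 72 s, if anything falls off the work surface, if the arm or the gripper's body presses on something with over 40 N, if the wrist force passes 120 N, or if a joint passes its speed limit or range.

## Working session

There is one attempt and no reset: what is moved stays moved. The work goes in short steps, each a Python script; the robot and the scene stay as the last script left them, time stands still between calls to the robot, and variables do not carry over. Pictures are saved under pics/ and viewed, and the job is handed in when it is done.

```bash
mkdir -p pics; ls; python3 - <<'E'
from workcell import env
import cv2,numpy as np
for n in ["side","top"]:
    f=env.grab_frame(n); cv2.imwrite(f"pics/{n}0.png",f["image"])
    print(n,{k:v for k,v in f.items() if k!="image"})
    for t in ["scoop_grip","scoop_pan","stand","stand_top","shelf_back","shelf_deck","tube_a_center","tray","bottle_a"]:
        try:
            r=env.search_frame(f,t); print(t,[(np.round(d["xyz"],3).tolist(),round(d["score"],2)) for d in r[:4]])
        except Exception as e: print(t,e)
s=env.read_state();print(s)
E
```

```text
pics
side {'fx': 420.37505353319034, 'fy': 420.37505353319034, 'cx': 320.3085126045516, 'cy': 200.30337699371972, 'D': array([-0.10273871,  0.        ,  0.        ,  0.        ,  0.        ]), 'position': array([ 0.54908195, -0.93516626,  0.91161742]), 'orientation': array([49.21563938,  0.15730094, -5.78187722]), 'shot': 1}
scoop_grip [([0.66, -0.039, 0.115], 0.64), ([0.52, 0.371, 0.07], 0.55)]
scoop_pan [([0.518, 0.373, 0.072], 0.73)]
stand [([0.474, 0.368, 0.006], 0.65), ([0.65, 0.002, 0.117], 0.65)]
stand_top [([0.471, 0.366, 0.008], 0.89), ([0.636, -0.109, 0.181], 0.67)]
shelf_back [([0.635, -0.111, 0.18], 0.56)]
shelf_deck [([0.648, 0.001, 0.119], 0.62)]
tube_a_center [([0.838, -0.018, 0.025], 0.8), ([0.436, -0.15, 0.022], 0.75), ([0.776, -0.223, 0.024], 0.6), ([0.667, -0.025, 0.023], 0.51)]
tray [([0.439, -0.406, 0.005], 0.8)]
bottle_a [([0.633, -0.11, 0.179], 0.89), ([0.655, 0.142, 0.19], 0.74)]
top {'fx': 517.8041110628134, 'fy': 517.8041110628134, 'cx': 325.815716860415, 'cy': 198.69284831411193, 'D': array([-0.03271541,  0.        ,  0.        ,  0.        ,  0.        ]),
[... 749 characters left out ...]
, 0.7)]
{'clock': 1.0, 'joint_positions': array([ 8.02470290e+01,  2.20417544e+01,  4.52354364e-01, -2.78682322e-04,
       -6.84145703e+01, -1.48166237e+01]), 'qvel': array([ 1.03759591e-01, -1.22764724e-01,  4.84220509e-02, -9.36830897e-05,
        6.27669672e-02,  4.88312672e-02]), 'joint_torque': array([-3.56811915e-05, -3.90476167e+01,  1.87622595e+01,  4.22460929e+00,
        1.54782948e-02, -1.44956311e-05]), 'position': array([0.2598382 , 0.56838174, 0.2225467 ]), 'tool_rot': array([-8.99960955e+01,  7.64789073e-04,  1.55430303e+02]), 'force': array([-0.8099305 ,  0.25002231, -0.75922233]), 'wrist_torque': array([-0.07110456,  0.01068764,  0.02587777]), 'opening': 0.9978685338169279}
```

View pics/side0.png

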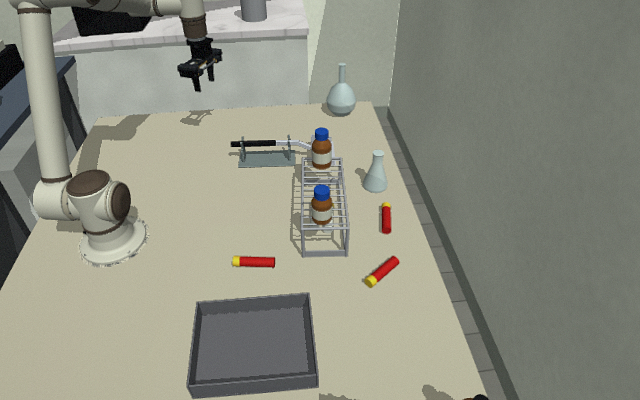

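View pics/top0.png

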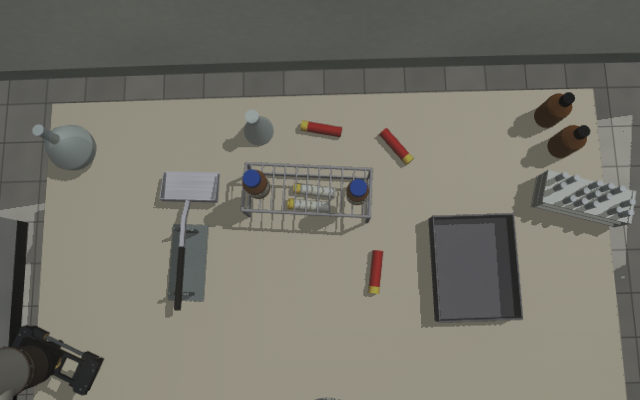

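```bash
cat > h.py <<'E'
from workcell import env
import cv2,numpy as np
from scipy.spatial.transform import Rotation as R
def K(f): return np.array([[f["fx"],0,f["cx"]],[0,f["fy"],f["cy"]],[0,0,1]])
def ray(f,u,v):
    p=cv2.undistortPoints(np.array([[[u,v]]],float),K(f),f["D"])[0,0]
    d=R.from_euler('xyz',f["orientation"],degrees=True).as_matrix()@np.array([p[0],-p[1],-1])
    return f["position"],d
def onz(f,u,v,z):
    c,d=ray(f,u,v); return c+d*(z-c[2])/d[2]
def proj(f,P):
    P=np.atleast_2d(P); M=R.from_euler('xyz',f["orientation"],degrees=True).as_matrix()
    q=(P-f["position"])@M; q=q*[1,-1,-1]
    return cv2.projectPoints(q.reshape(-1,1,3),np.zeros(3),np.zeros(3),K(f),f["D"])[0][:,0]
def crop(f,x0,y0,x1,y1,s,name):
    im=cv2.resize(f["image"][y0:y1,x0:x1],None,fx=s,fy=s,interpolation=cv2.INTER_CUBIC); cv2.imwrite("pics/"+name,im)
E
python3 - <<'E'
from h import *
f=env.grab_frame("top")
crop(f,235,155,385,230,5,"t1.png"); crop(f,150,160,240,315,3.8,"t2.png"); crop(f,420,200,530,330,4.4,"t3.png")
g=env.grab_frame("side")
crop(g,220,120,360,270,4,"s1.png")
import pickle; 
for n in ["tube_a_center","shelf_deck","scoop_grip","stand","tray","bottle_a"]:
    for q,nm in((f,"top"),(g,"side")):
        for r in env.trace(q,n)[:5]:
            ys,xs=np.nonzero(r["mask"]); 
            rect=cv2.minAreaRect(np.c_[xs,ys].astype(np.float32))
            print(n,nm,round(r["score"],2),np.round(rect[0],1),np.round(rect[1],1),round(rect[2],1),len(xs))
pickle.dump((f,g),open("fg.pkl","wb"))
E
```

```text
tube_a_center top 0.9 [320.4 127.9] [40.8 10.9] 9.5 423
tube_a_center top 0.64 [313.6 189.5] [41.8 11.3] 7.1 432
tube_a_center top 0.58 [396.1 145.8] [41.   9.7] 47.7 372
tube_a_center top 0.58 [375.  271.4] [11.2 43.5] 5.2 478
tube_a_center side 0.88 [381.1 271. ] [10.8 39.9] 48.8 397
tube_a_center side 0.88 [253.1 261.1] [42.3 10.2] 3.6 397
tube_a_center side 0.64 [386.5 218.5] [31.  9.] 90.0 264
tube_a_center side 0.46 [330. 226.] [ 4.5 14.3] 26.6 31
shelf_deck top 0.85 [306.4 189.6] [129.8  51.3] 3.1 1300
shelf_deck top 0.23 [306.  191.1] [130.5  54.7] 2.4 2127
shelf_deck side 0.57 [323.7 193.1] [73.2 48.6] 88.2 801
shelf_deck side 0.4 [284.8 143.1] [103.9  22. ] 10.2 370
scoop_grip top 0.81 [187.4 240.7] [ 57.8 139.2] 1.7 2467
scoop_grip side 0.8 [284.2 142.7] [107.1  25.1] 10.0 508
scoop_grip side 0.39 [265.7 151.8] [29.7 56.6] 87.6 958
stand top 0.72 [187.9 262.4] [36.3 77.3] 3.9 2243
stand top 0.43 [474.  267.1] [110.4  88.1] 85.1 9328
stand side 0.7 [267.6 155.4] [56.3 28.1] 7.3 972
tray top 0.92 [474.5 267.1] [111.3  88.2] 85.7 9371
tray side 0.97 [249.2 345.3] [ 97.3 132.5] 85.3 11965
bottle_a top 0.96 [356.5 191.5] [25. 23.] 90.0 491
bottle_a top 0.73 [255.3 183.3] [30.4 24. ] 45.0 618
bottle_a side 0.79 [321.5 204.5] [39. 21.] 90.0 708
bottle_a side 0.71 [273.2 144.2] [11.8 82.2] 86.7 409
bottle_a side 0.69 [321.5 148. ] [40. 19.] 90.0 694
```

View pics/t1.png

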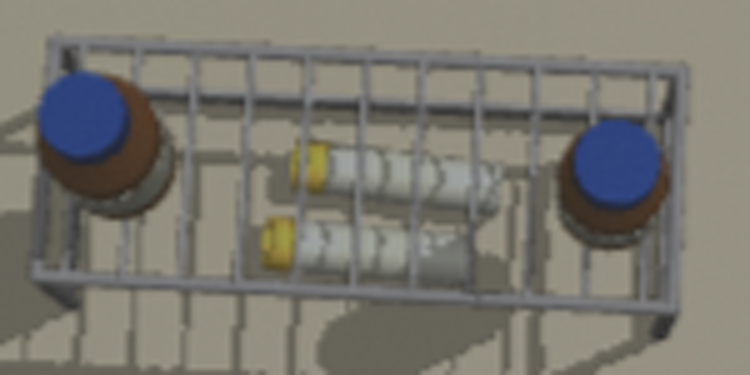

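View pics/t2.png

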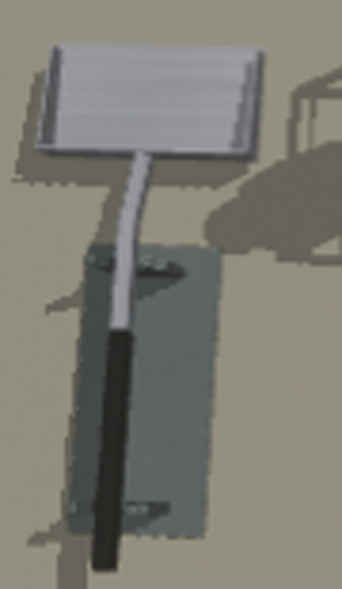

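View pics/s1.png

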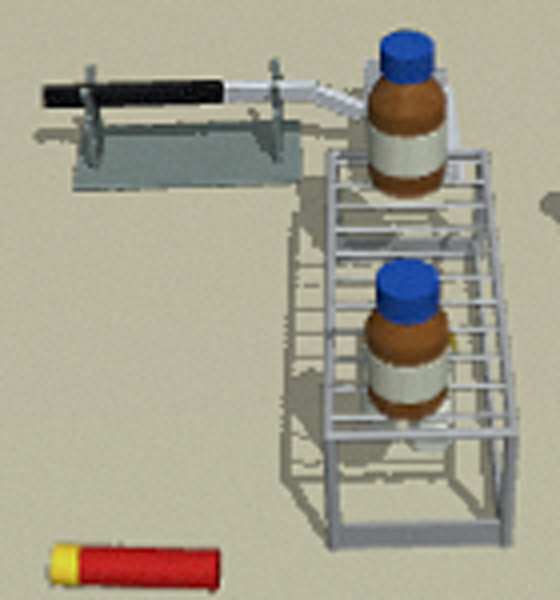

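View pics/t3.png

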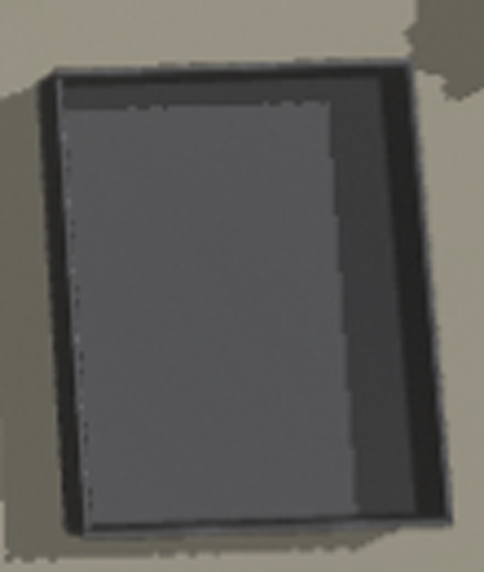

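```bash
python3 - <<'E'
from h import *
import pickle
f,g=pickle.load(open("fg.pkl","rb"))
def pts(name,fr,L,x0,y0,s,z):
    P=np.array([onz(fr,x0+(u+.5)/s-.5,y0+(v+.5)/s-.5,z) for u,v in L]); print(name); print(np.round(P[:,:2],4).tolist(),"c",np.round(P.mean(0),4)); return P
def ang(a,b): return round(np.degrees(np.arctan2(b[1]-a[1],b[0]-a[0])),2)
P=pts("deck",f,[(52,42),(683,70),(672,305),(36,272)],235,155,5,.113)
print(ang(P[1],P[0])-90,ang(P[2],P[3])-90,ang(P[3],P[0]),ang(P[2],P[1]))
print([np.linalg.norm(P[i]-P[(i+1)%4]) for i in range(4)])
P=pts("deck side",g,[(330,152),(487,154),(514,434),(330,434)],220,120,4,.113)
P=pts("ta",f,[(292,167),(498,190)],235,155,5,.018); print(np.linalg.norm(P[0]-P[1]),ang(P[1],P[0])-90)
P=pts("tb",f,[(262,242),(472,262)],235,155,5,.018); print(np.linalg.norm(P[0]-P[1]),ang(P[1],P[0])-90)
P=pts("foot",f,[(90,243),(222,247),(205,537),(68,530)],150,160,3.8,.006);print(ang(P[3],P[0]),ang(P[2],P[1]),ang(P[1],P[0])-90)
P=pts("foot side",g,[(75,188),(98,124),(300,122),(300,183)],220,120,4,.006)
P=pts("pan rim",f,[(55,46),(265,51),(250,157),(38,151)],150,160,3.8,.035)
P=pts("handle",f,[(105,571),(121,330)],150,160,3.8,.082);print(ang(P[0],P[1]),np.linalg.norm(P[0]-P[1]))
P=pts("tray",f,[(50,72),(410,66),(450,520),(72,530)],420,200,4.4,.06);print(ang(P[3],P[0]),ang(P[2],P[1]))
E
```

```text
deck
[[0.7264, 0.1983], [0.7025, -0.1335], [0.5786, -0.1233], [0.6039, 0.2062]] c [0.6528 0.0369 0.113 ]
-4.109999999999999 -4.390000000000001 -3.66 -4.69
[np.float64(0.3327120445967827), np.float64(0.12438912513694272), np.float64(0.3304845621727181), np.float64(0.12278061691202505)]
deck side
[[0.6022, 0.2069], [0.7306, 0.1905], [0.7033, -0.1363], [0.5797, -0.1234]] c [0.654  0.0345 0.113 ]
ta
[[0.6741, 0.0798], [0.6581, -0.0351]] c [0.6661 0.0223 0.018 ]
0.11601230200520282 -7.920000000000002
tb
[[0.632, 0.097], [0.6179, -0.0197]] c [0.6249 0.0386 0.018 ]
0.11754968698712115 -6.909999999999997
foot
[[0.5833, 0.4188], [0.5781, 0.3203], [0.368, 0.3297], [0.3747, 0.4297]] c [0.476  0.3746 0.006 ]
-2.99 -2.56 -3.049999999999997
foot side
[[0.3733, 0.3282], [0.3904, 0.431], [0.584, 0.413], [0.5787, 0.3137]] c [0.4816 0.3715 0.006 ]
pan rim
[[0.7265, 0.4397], [0.7185, 0.2837], [0.6399, 0.2937], [0.6482, 0.4499]] c [0.6833 0.3668 0.035 ]
handle
[[0.3482, 0.3789], [0.5124, 0.3715]] c [0.4303 0.3752 0.082 ]
-2.6 0.1643248652201378
tray
[[0.5804, -0.2929], [0.5787, -0.5124], [0.3078, -0.515], [0.3076, -0.2913]] c [ 0.4436 -0.4029  0.06  ]
-0.33 0.54
```

```bash
cat >> h.py <<'E'
def scoopT(g,yaw,pitch_up):  # scoop rotation; pitch_up>0 = nose up
    return R.from_euler('xyz',[0,-pitch_up,yaw],degrees=True)
def pose(lip,yaw,up,gx,gz=0.0,lipz=-0.050):
    """tool TCP pose so that scoop lip underside (250,0,-50mm from grip) is at lip; grasp at scoop x=gx, z=gz"""
    S=scoopT(None,yaw,up)
    p=np.array(lip)+S.apply([gx-0.250,0,gz-lipz])   # grasp point
    T=S*R.from_euler('x',-90,degrees=True)
    p=p+T.apply([0,0.019,0])
    return p,T.as_euler('xyz',degrees=True)
E
python3 - <<'E'
from h import *
import pickle
f,g=pickle.load(open("fg.pkl","rb"))
for u,v in [(150,108),(300,106),(450,110),(600,118)]:
    print(onz(f,235+u/5,155+v/5,0))
c=np.array([.653,.0358,0]);S=R.from_euler('z',-4.2,degrees=True)
for x in (0,-.0595):
  pass
back=c+S.apply([.0595,0,0]);print("back",back)
crop(f,250,160,380,200,6,"t4.png")
# overlay
im=f["image"].copy(); 
im=cv2.resize(im,None,fx=5,fy=5,interpolation=cv2.INTER_CUBIC)
def line(L,col):
    P=proj(f,back+S.apply(np.array(L,float)))
    cv2.polylines(im,[np.round(P*5+2).astype(int)],False,col,1)
line([[0,-.163,0],[0,.163,0]],(0,0,255));line([[0,-.163,.024],[0,.163,.024]],(0,255,255))
line([[.006,-.17,.112],[.006,.17,.112],[-.125,.17,.112],[-.125,-.17,.112],[.006,-.17,.112]],(0,255,0))
line([[-.119,-.163,0],[0,-.163,0]],(0,0,255));line([[-.119,.163,0],[0,.163,0]],(0,0,255))
cv2.imwrite("pics/ov.png",im[155*5:235*5,235*5:385*5])
for gx in(.022,.045):
  for n,l,y,u in [("in",back+S.apply([-.003,-.006,.001]),-4.2,0),("in8",back+S.apply([-.005,-.006,.035]),-4.2,8),("out8",back+S.apply([-.135,-.006,.035]),-4.2,8),("pre",back+S.apply([-.135,-.006,.02]),-4.2,0),("dump8",[.45,-.4,.06],0,8),("dump-30",[.45,-.4,.012],0,-30),("stand",[.727,.36,.012],-2.8,0),("standhi",[.727,.36,.12],-2.8,0)]:
    p,o=pose(l,y,u,gx); q=env.inverse_kinematics(p,o); print(gx,n,np.round(p,3),np.round(o,1),None if q is None else np.round(q,1))
E
```

```text
[0.71259183 0.16069612 0.        ]
[0.7115233  0.07512276 0.        ]
[ 0.7069918  -0.01014546  0.        ]
[ 0.70017231 -0.09510138  0.        ]
back [0.71234021 0.03144233 0.        ]
0.022 in [0.482 0.042 0.032] [-90.    0.   -4.2] [  24.3   22.2  -32.7   -0.   -35.1 -118.5]
0.022 in8 [0.477 0.043 0.034] [-90.   -8.   -4.2] [  27.    18.9  -43.2   11.3  -21.5 -131.5]
0.022 out8 [0.348 0.052 0.034] [-90.   -8.   -4.2] None
0.022 pre [0.35  0.052 0.051] [-90.    0.   -4.2] [  35.3    9.7  -48.8   -0.   -31.4 -129.5]
0.022 dump8 [ 0.22  -0.4    0.059] [-90.  -8.   0.] [-45.   16.2 -33.7  -9.9 -34.8 -37.1]
0.022 dump-30 [ 0.268 -0.4    0.153] [-90.  30.   0.] [-28.   23.5 -19.6  14.1 -74.3 -69.1]
0.022 stand [0.499 0.371 0.043] [-90.    0.   -2.8] [  51.5   31.7  -12.1   -0.   -46.2 -144.3]
0.022 standhi [0.499 0.371 0.151] [-90.    0.   -2.8] [  51.5   25.    -5.7   -0.   -59.3 -144.3]
0.045 in [0.504 0.041 0.032] [-90.    0.   -4.2] [  23.    23.9  -29.5   -0.   -36.6 -117.2]
0.045 in8 [0.5   0.041 0.037] [-90.   -8.   -4.2] [  25.5   20.2  -39.4    9.9  -23.7 -128.6]
0.045 out8 [0.371 0.051 0.037] [-90.   -8.   -4.2] [  36.1   10.   -59.6   20.2  -15.1 -149.6]
0.045 pre [0.373 0.05  0.051] [-90.    0.   -4.2] [  32.8   11.7  -45.9   -0.   -32.4 -127. ]
0.045 dump8 [ 0.243 -0.4    0.062] [-90.  -8.   0.] [-42.8  16.7 -32.4  -9.4 -35.3 -39.8]
0.045 dump-30 [ 0.288 -0.4    0.141] [-90.  30.   0.] [-27.1  25.5 -18.1  13.7 -74.  -69.9]
0.045 stand [0.522 0.37  0.043] [-90.    0.   -2.8] [  49.8   33.1   -9.3   -0.   -47.6 -142.6]
0.045 standhi [0.522 0.37  0.151] [-90.    0.   -2.8] [  49.8   26.6   -3.    -0.   -60.4 -142.6]
```

View pics/ov.png

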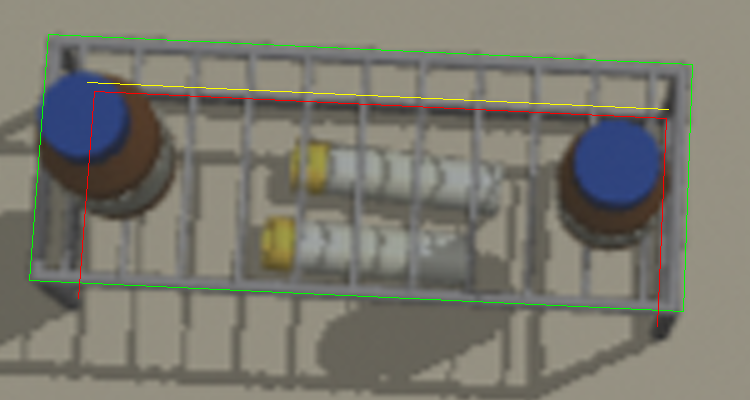

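```bash
python3 - <<'E'
import re
s=open('h.py').read()
s=s.replace('def pose(lip,yaw,up,gx,gz=0.0,lipz=-0.050):','def pose(lip,yaw,up,gx,gz=0.0,lipz=-0.050,tl=0.0):').replace("T=S*R.from_euler('x',-90,degrees=True)","T=S*R.from_euler('y',tl,degrees=True)*R.from_euler('x',-90,degrees=True)")
s+='''
BACK=np.array([.7105,.0315,0]);SY=-4.0;SH=R.from_euler('z',SY,degrees=True)
def sh(x,y,z): return BACK+SH.apply([x,y,z])
'''
open('h.py','w').write(s)
E
python3 - <<'E'
from h import *
for gx in(.022,.047):
 for tl in (0,8,14):
  for n,l,y,u in [("in",sh(-.003,-.006,.001),SY,0),("in8",sh(-.005,-.006,.035),SY,8),("out8",sh(-.135,-.006,.035),SY,8),("out8b",sh(-.14,-.006,.06),SY,8),("pre",sh(-.135,-.006,.02),SY,0),("dump8",[.45,-.4,.06],0,8),("dump-30",[.45,-.4,.012],0,-30),("standhi",[.727,.36,.12],-2.8,0)]:
    p,o=pose(l,y,u,gx,tl=tl); q=env.inverse_kinematics(p,o); print(gx,tl,n,np.round(p,3),None if q is None else np.round(q,1))
E
```

```text
0.022 0 in [0.48  0.042 0.032] [  24.3   22.1  -32.9   -0.   -35.  -118.3]
0.022 0 in8 [0.476 0.042 0.034] [  27.    18.7  -43.4   11.3  -21.4 -131.3]
0.022 0 out8 [0.346 0.051 0.034] None
0.022 0 out8b [0.341 0.051 0.059] [  40.7    4.1  -60.5   16.2  -20.5 -149.7]
0.022 0 pre [0.348 0.051 0.051] [  35.3    9.6  -49.1   -0.   -31.4 -129.3]
0.022 0 dump8 [ 0.22  -0.4    0.059] [-45.   16.2 -33.7  -9.9 -34.8 -37.1]
0.022 0 dump-30 [ 0.268 -0.4    0.153] [-28.   23.5 -19.6  14.1 -74.3 -69.1]
0.022 0 standhi [0.499 0.371 0.151] [  51.5   25.    -5.7   -0.   -59.3 -144.3]
0.022 8 in [0.477 0.042 0.032] [  22.1   25.2  -25.7   -4.8  -46.4 -112.5]
0.022 8 in8 [0.473 0.042 0.034] [  24.8   21.4  -33.8   -0.   -34.8 -118.8]
0.022 8 out8 [0.343 0.051 0.034] [  35.9   11.5  -50.9   -0.   -27.6 -129.9]
0.022 8 out8b [0.338 0.052 0.059] [  36.5    7.6  -49.7   -0.   -32.6 -130.5]
0.022 8 pre [0.345 0.051 0.051] [  31.    13.3  -41.5   -6.9  -42.  -119.6]
0.022 8 dump8 [ 0.217 -0.4    0.059] [-40.9  17.4 -35.   -0.  -37.6 -49.1]
0.022 8 dump-30 [ 0.266 -0.4    0.154] [-26.7  27.  -18.2  16.3 -80.
[... 1857 characters left out ...]
.047 8 standhi [0.522 0.37  0.151] [  46.7   29.8    4.6   -6.5  -70.1 -137.1]
0.047 14 in [0.5   0.04  0.033] [  19.5   29.6  -17.5   -6.7  -55.9 -109.1]
0.047 14 in8 [0.496 0.041 0.037] [  21.7   25.2  -24.7   -3.6  -45.5 -113. ]
0.047 14 out8 [0.366 0.05  0.037] [  30.2   15.6  -41.6   -5.5  -38.  -119.7]
0.047 14 out8b [0.361 0.05  0.062] [  30.6   12.3  -40.8   -5.1  -42.  -120.7]
0.047 14 pre [0.368 0.049 0.052] [  26.5   18.2  -33.9   -9.2  -50.4 -113.9]
0.047 14 dump8 [ 0.24  -0.4    0.062] [-36.6  19.5 -33.    5.3 -42.4 -57.5]
0.047 14 dump-30 [ 0.286 -0.4    0.143] [-24.9  31.9 -15.   17.1 -84.5 -73.2]
0.047 14 standhi [0.52  0.37  0.152] [  44.7   32.3    9.7  -10.5  -77.1 -134.3]
```

```bash
cat >> h.py <<'E'
GX=.022;TL=12.
def spose(grip,yaw,up=0,gx=GX,tl=TL):
    S=scoopT(None,yaw,up)
    lip=np.array(grip)+S.apply([.25,0,-.05]); return pose(lip,yaw,up,gx,tl=tl)
def st(tag=""):
    s=env.read_state(); print(tag,"t",round(s["clock"],2),"p",np.round(s["position"],4),"F",np.round(s["force"],1),"M",np.round(s["wrist_torque"],2),"op",round(s["opening"],3),flush=True); return s
E
python3 - <<'E'
from h import *
G=np.array([.478,.3728,.072]);Y=-2.8
p,o=spose(G+[0,0,.11],Y); env.goto(p,o); st("above")
p,o=spose(G,Y); print(env.move_straight(p,o,rate=.12,force_limit=15)); st("down")
f=env.grab_frame("top"); crop(f,130,150,270,330,4,"a1.png")
f=env.grab_frame("side"); crop(f,200,90,350,200,5,"a2.png")
E
```

```text
above t 3.54 p [0.4958 0.3723 0.1635] F [ 0.1 -0.6 -0.4] M [-0.01 -0.56  0.04] op 1.002
False
down t 4.61 p [0.4966 0.3724 0.0543] F [-0.6  0.1  0.2] M [ 0.06 -0.52  0.04] op 1.0
```

View pics/a1.png

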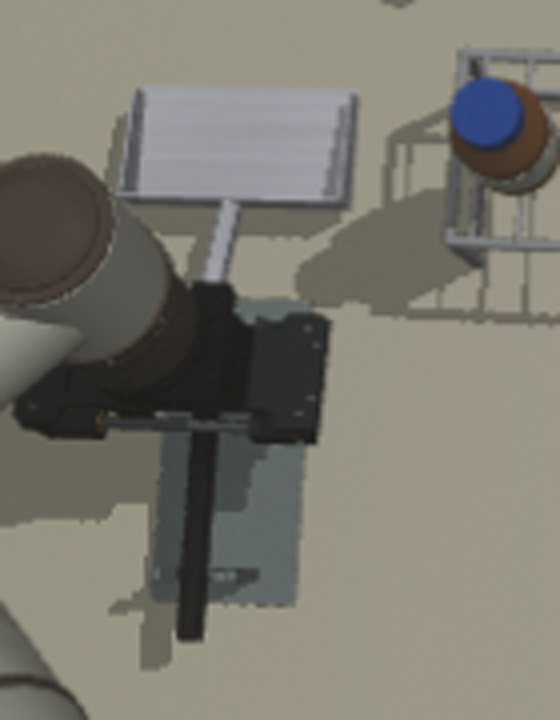

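View pics/a2.png

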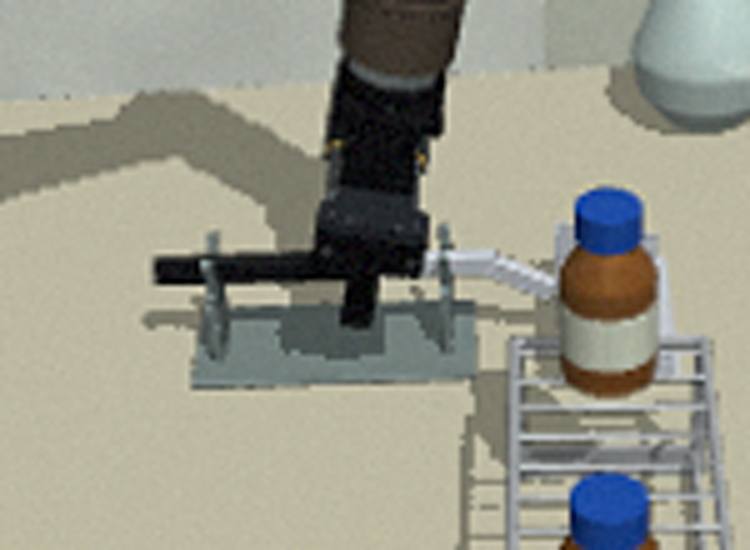

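```bash
python3 - <<'E'
from h import *
env.gripper_to(0.0,50); st("grip")
G=np.array([.478,.3728,.072]);Y=-2.8
p,o=spose(G+[0,0,.06],Y); print(env.move_straight(p,o,rate=.08)); st("up")
f=env.grab_frame("top"); crop(f,130,150,270,330,4,"b1.png")
f=env.grab_frame("side"); crop(f,200,70,350,180,5,"b2.png")
E
```

```text
grip t 5.88 p [0.4963 0.3726 0.0536] F [-0.5  1.6  0.7] M [ 0.64 -0.61 -0.22] op 0.157
False
up t 6.78 p [0.4956 0.3716 0.1129] F [-0.5  0.4 -3.3] M [ 0.   -0.59  0.03] op 0.157
```

View pics/b1.png

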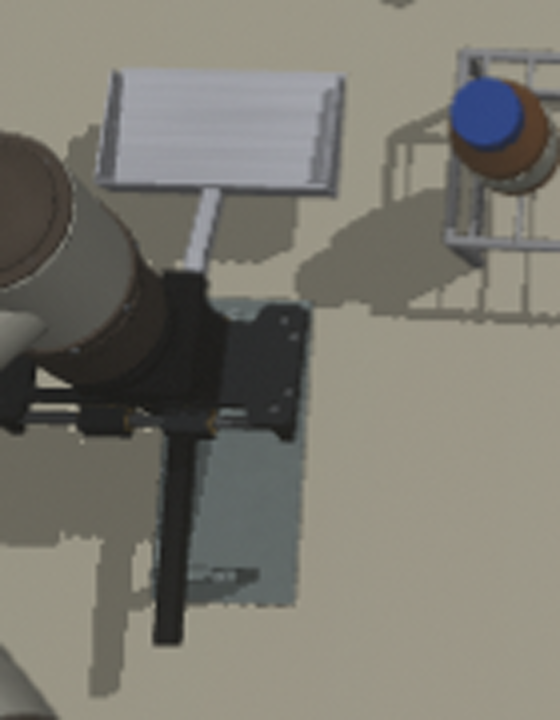

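View pics/b2.png

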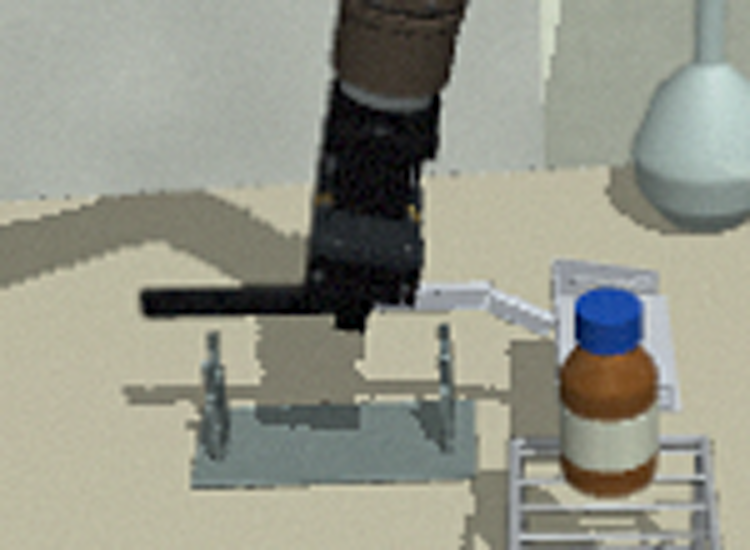

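```bash
python3 - <<'E'
from h import *
G=np.array([.478,.3728,.072]);Y=-2.8
wps=[(G+[-.145,0,.06]+scoopT(0,Y,0).apply([.25,0,-.05]),Y,0),(sh(-.142,-.006,.07),SY,0),(sh(-.142,-.006,.02),SY,0)]
for l,y,u in wps:
    p,o=pose(l,y,u,GX,tl=TL); q=env.inverse_kinematics(p,o); print(np.round(p,3),None if q is None else np.round(q,1))
try:
  for (l,y,u),r in zip(wps,(.15,.16,.08)):
    p,o=pose(l,y,u,GX,tl=TL); env.move_straight(p,o,rate=r); st()
except env.Unreachable as e: print("unr",e)
f=env.grab_frame("top"); crop(f,200,130,400,300,4,"c1.png")
g=env.grab_frame("side"); crop(g,220,120,360,270,4,"c2.png")
E
```

```text
[0.351 0.372 0.113] [  58.    21.7  -13.9  -12.   -60.9 -144.4]
[0.337 0.052 0.101] [  29.8    9.3  -36.2   -8.1  -54.8 -118.5]
[0.337 0.052 0.051] [  29.7   14.7  -39.2   -9.2  -46.5 -116.8]
 t 8.0 p [0.3698 0.3762 0.1173] F [ 49.9  -6.4 -12.2] M [ -2.16 -15.27  -0.26] op 0.154
 t 10.16 p [0.3372 0.052  0.1014] F [ 0.7 -0.1 -0.5] M [-0.   -0.59 -0.05] op 0.004
 t 10.93 p [0.3373 0.0517 0.0516] F [0.8 0.5 0.4] M [ 0.05 -0.54  0.01] op 0.006
```

View pics/c1.png

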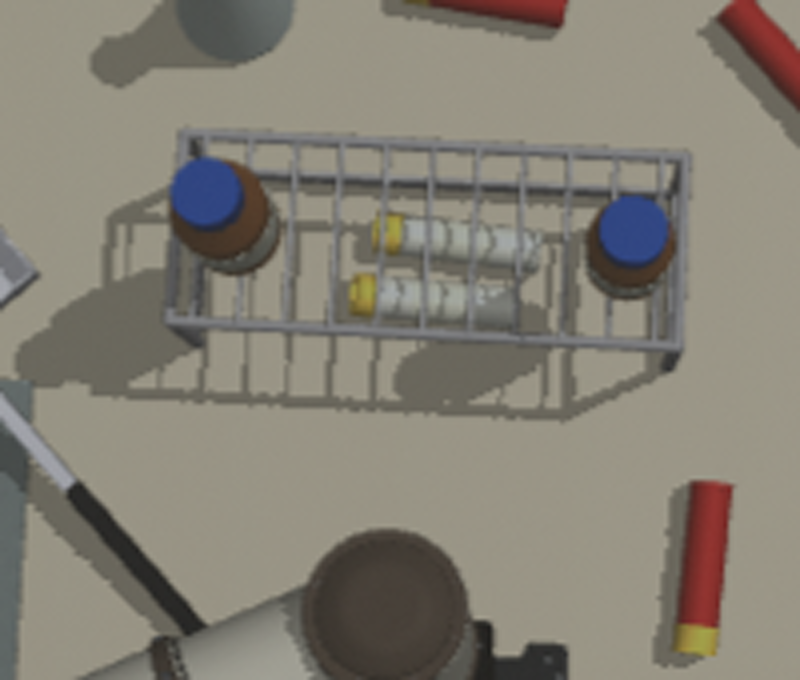

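View pics/c2.png

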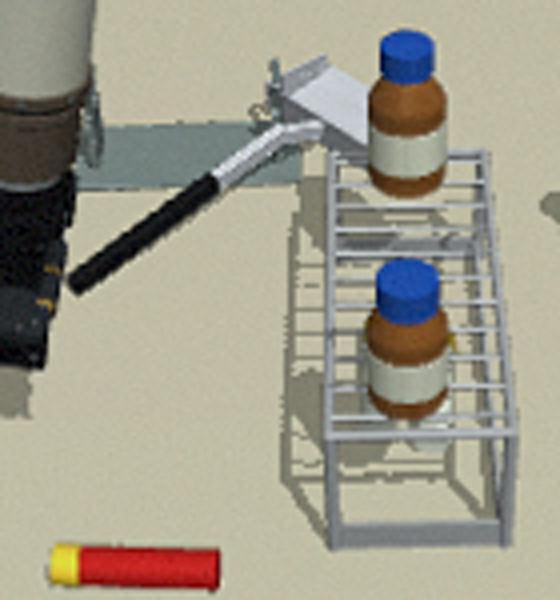

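```bash
python3 - <<'E'
from h import *
st()
f=env.grab_frame("top"); crop(f,130,130,300,300,4,"d1.png")
g=env.grab_frame("side"); crop(g,200,100,350,210,5,"d2.png")
import pickle; pickle.dump((f,g),open("fg2.pkl","wb"))
E
```

```text
t 11.03 p [0.3375 0.0518 0.0518] F [ 0.1  0.9 -0.7] M [ 0.01 -0.62  0.02] op 0.006
```

View pics/d1.png

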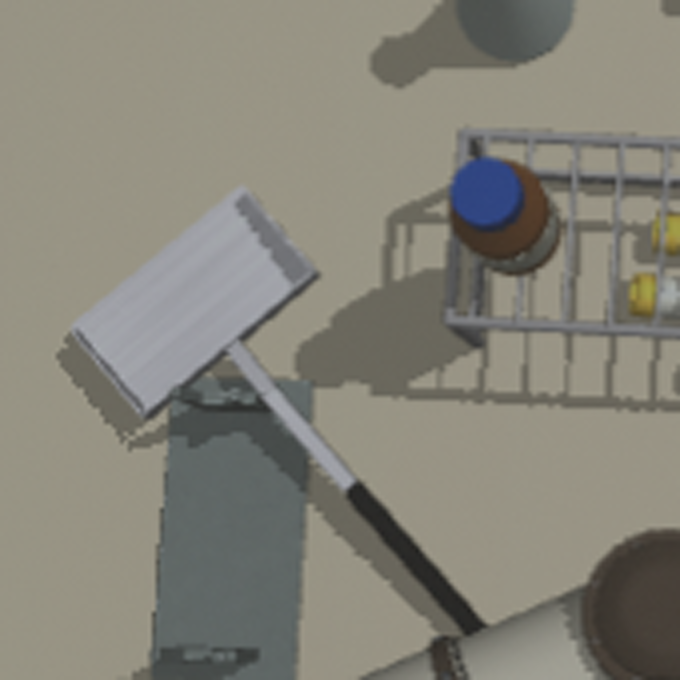

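View pics/d2.png

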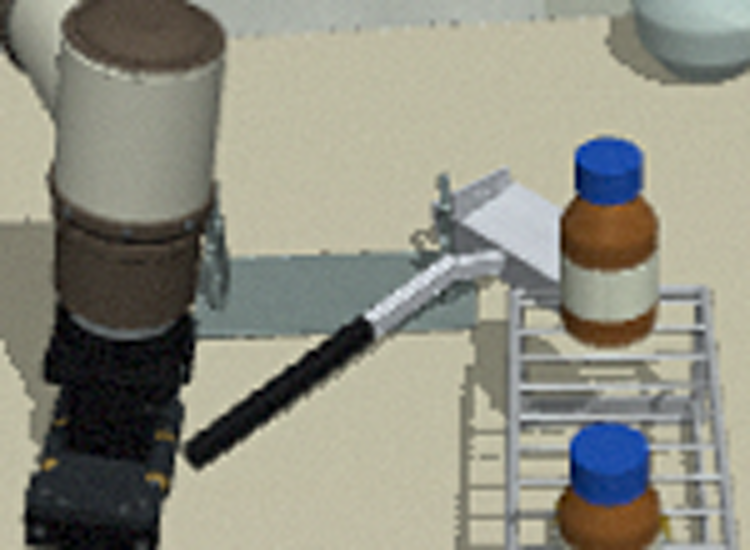

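```bash
python3 - <<'E'
from h import *
s=env.read_state()
env.gripper_to(1.0)
env.move_straight([.36,-.10,.25],[-90,0,-20],rate=.3); st()
f=env.grab_frame("top"); crop(f,140,170,300,310,5,"e1.png")
g=env.grab_frame("side"); crop(g,220,110,370,210,5.3,"e2.png")
import pickle; pickle.dump((f,g),open("fg2.pkl","wb"))
E
```

```text
t 13.63 p [ 0.3591 -0.0996  0.2486] F [-0.2  0.4 -0.7] M [-0.02 -0.15  0.02] op 1.003
```

View pics/e1.png

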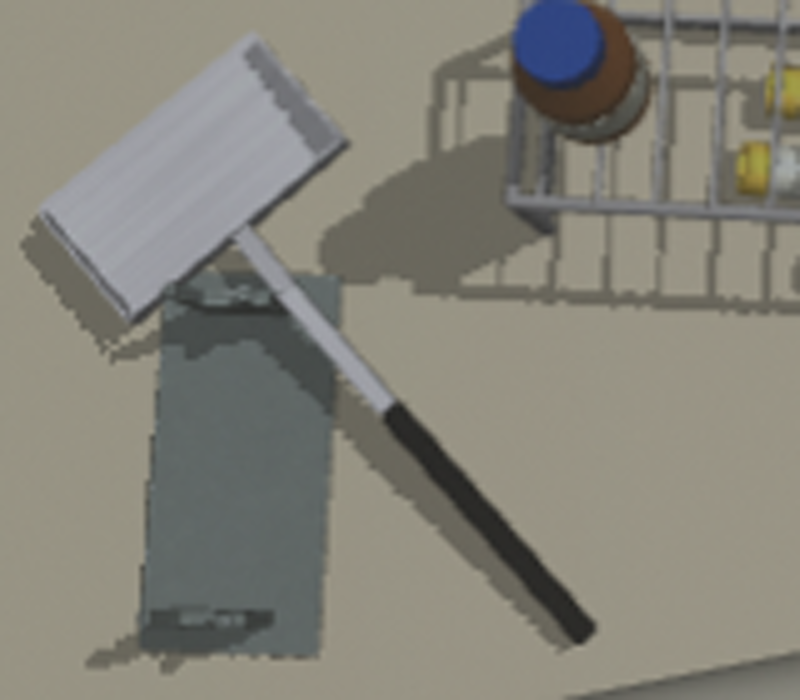

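View pics/e2.png

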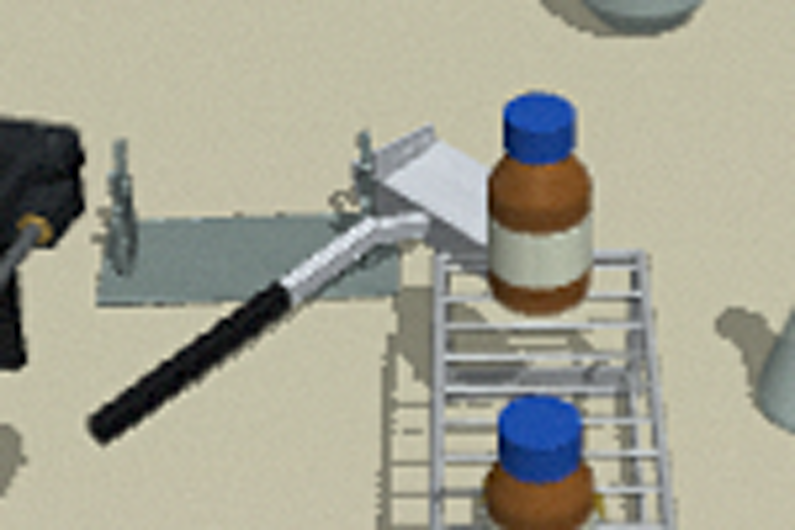

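```bash
cat > fit.py <<'E'
from h import *
import pickle
from scipy.optimize import least_squares
f,g=pickle.load(open("fg2.pkl","rb"))
T=[([-.130,0,.010],(588,632)),([.035,0,.010],(393,407)),([.115,0,.010],(283,291)),
   ([.250,-.0765,-.030],(255,35)),([.165,-.0765,-.012],(346,143)),([.165,.0765,-.012],(132,322)),([.250,.0765,-.030],(40,210))]
Sd=[([-.130,0,0],(99,428)),([.035,0,0],(287,299)),([.115,0,.01],(374,219)),([.165,.0765,-.012],(372,172)),([.250,.0765,-.030],(436,126))]
def uv(L,x0,y0,s): return np.array([[x0+u/s,y0+v/s] for _,(u,v) in L])
tp,sp=uv(T,140,170,5),uv(Sd,220,110,5.3)
TM=np.array([a for a,_ in T]);SM=np.array([a for a,_ in Sd])
def res(x,full=False):
    r=R.from_euler('xyz',x[3:],degrees=True)
    a=proj(f,r.apply(TM)+x[:3])-tp;b=proj(g,r.apply(SM)+x[:3])-sp
    if full: print(np.round(a,1).tolist(),np.round(b,1).tolist())
    return np.r_[a.ravel(),b.ravel()]
s=least_squares(res,[.43,.28,.04,0,0,45],loss='soft_l1'); res(s.x,True); print(np.round(s.x,4),s.cost)
r=R.from_euler('xyz',s.x[3:],degrees=True)
for P in ([-.13,0,-.01],[.25,.0765,-.05],[.25,-.0765,-.05],[.165,.0765,-.05],[.165,-.0765,-.05]): print(P,np.round(r.apply(P)+s.x[:3],3))
im=cv2.resize(f["image"],None,fx=4,fy=4)
E
python3 fit.py
```

```text
[[0.2, -0.1], [-0.8, -1.0], [2.0, 0.2], [-0.4, -0.5], [0.2, -0.8], [-0.4, -0.6], [-0.4, -0.4]] [[-1.2, 0.0], [-0.5, -0.2], [-0.9, 1.9], [-4.5, -0.5], [-0.7, 1.5]]
[ 4.76600e-01  2.63400e-01  2.49000e-02  5.23940e+00 -5.22850e+00
  4.04729e+01] 9.853008561256567
[-0.13, 0, -0.01] [0.378 0.181 0.003]
[0.25, 0.0765, -0.05] [0.617 0.489 0.005]
[0.25, -0.0765, -0.05] [ 0.716  0.374 -0.009]
[0.165, 0.0765, -0.05] [ 0.552  0.434 -0.003]
[0.165, -0.0765, -0.05] [ 0.652  0.319 -0.017]
```

```bash
cat >> h.py <<'E'
def gpose(grip,rpy,gx=GX,tl=TL,gz=0.):
    """TCP pose for scoop_grip frame at grip with rpy = (roll, noseup, yaw)"""
    S=R.from_euler('xyz',[rpy[0],-rpy[1],rpy[2]],degrees=True)
    T=S*R.from_euler('y',tl,degrees=True)*R.from_euler('x',-90,degrees=True)
    return np.array(grip)+S.apply([gx,0,gz])+T.apply([0,.019,0]), T.as_euler('xyz',degrees=True)
E
python3 - <<'E'
from h import *
g0=np.array([.4766,.2634,.027]); r0=(2.7,7.6,40.5)
L=[(g0+[0,0,.12],r0),(g0+[0,0,.0],r0),(g0+[0,0,.15],(0,0,40.5)),([.34,.25,.19],(0,0,40.5)),([.323,.15,.19],(0,0,-4)),([.323,.06,.15],(0,0,-4))]
for a,b in L:
    p,o=gpose(a,b); q=env.inverse_kinematics(p,o); print(np.round(p,3),np.round(o,1),None if q is None else np.round(q,1))
env.gripper_to(.5)
p,o=gpose(*L[0]); env.goto(p,o); st()
p,o=gpose(g0+[0,0,.002],r0); print(env.move_straight(p,o,rate=.1,force_limit=8)); st()
f=env.grab_frame("top"); crop(f,140,170,300,310,5,"f1.png")
g=env.grab_frame("side"); crop(g,220,110,370,210,5.3,"f2.png")
E
```

```text
[0.492 0.277 0.131] [-87.3   4.4  41.1] [ 44.2  23.3 -10.6  -3.4 -60.3 -91.5]
[0.492 0.277 0.011] [-87.3   4.4  41.1] [ 44.2  31.9 -16.8  -4.1 -45.7 -90.3]
[0.49  0.275 0.158] [-90.   12.   40.5] [ 45.2  25.2  -4.9  -1.  -71.9 -94.3]
[0.354 0.262 0.171] [-90.   12.   40.5] [  55.5   13.3  -20.    -3.3  -68.4 -103.4]
[0.341 0.149 0.171] [-90.  12.  -4.] [  41.2    6.1  -26.9   -9.3  -65.8 -130.7]
[0.341 0.059 0.131] [-90.  12.  -4.] [  30.5    7.   -33.4   -7.8  -59.8 -119.9]
 t 16.26 p [0.4917 0.2764 0.1317] F [ 0.  -0.3  0.2] M [ 0.07 -0.35 -0.04] op 0.501
False
 t 17.59 p [0.4919 0.2776 0.0137] F [-0.  -0.3 -0.3] M [ 0.12 -0.27  0.02] op 0.502
```

View pics/f1.png

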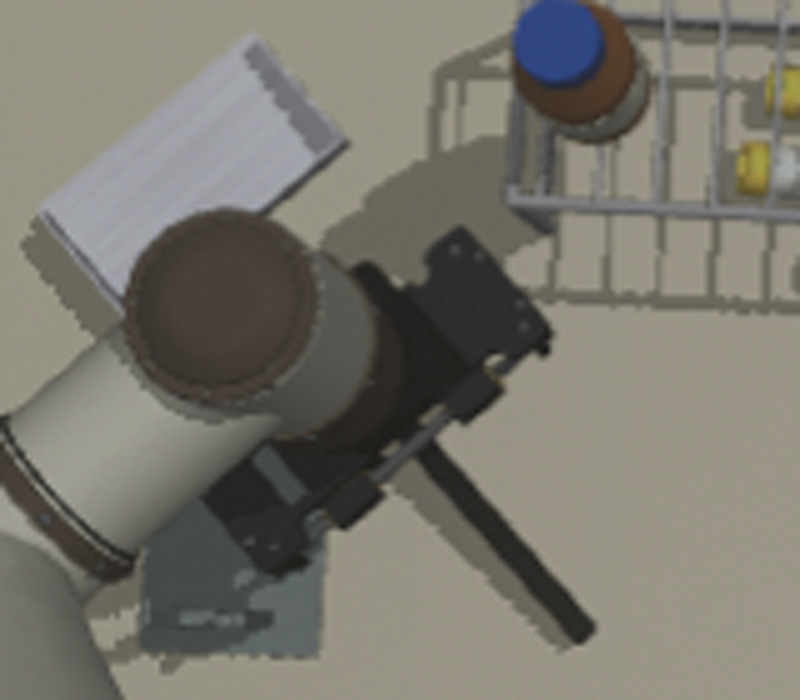

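View pics/f2.png

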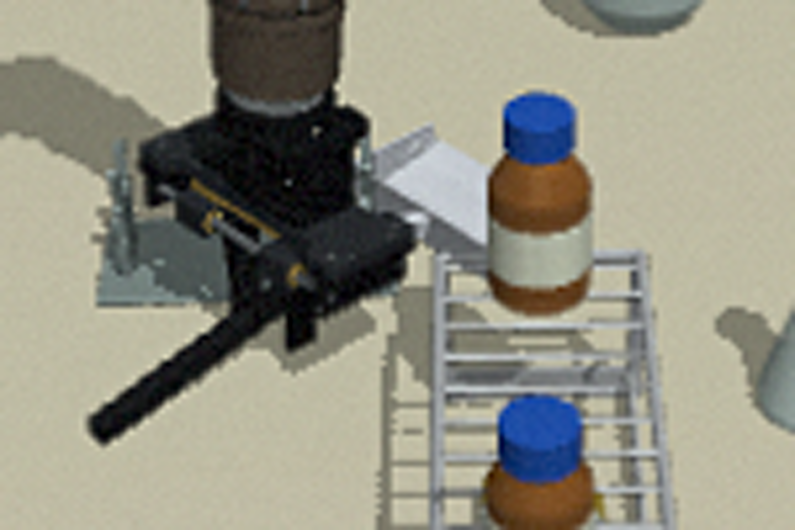

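```bash
python3 - <<'E'
from h import *
g0=np.array([.4766,.2634,.027]); r0=(2.7,7.6,40.5)
env.gripper_to(0,60); st("grip")
p,o=gpose(g0+[0,0,.03],r0); env.move_straight(p,o,rate=.06); st()
p,o=gpose(g0+[0,0,.16],(0,0,40.5)); env.move_straight(p,o,rate=.12); s=st("up")
assert s["opening"]>.1
p,o=gpose([.34,.25,.19],(0,0,40.5)); env.move_straight(p,o,rate=.18); s=st()
f=env.grab_frame("top"); crop(f,140,170,300,310,5,"g1.png")
g=env.grab_frame("side"); crop(g,180,50,330,190,4,"g2.png")
import pickle; pickle.dump((f,g),open("fg3.pkl","wb"))
E
```

```text
grip t 18.32 p [0.4915 0.2773 0.0131] F [-0.7  0.6  0.9] M [ 0.12 -0.14  0.  ] op 0.153
 t 18.94 p [0.4913 0.2772 0.0411] F [-0.4 -0.3 -2.6] M [ 0.06 -0.23  0.  ] op 0.155
up t 20.15 p [0.4898 0.2748 0.1676] F [-0.1  0.5 -2.3] M [ 0.37 -0.53  0.  ] op 0.153
 t 21.07 p [0.3545 0.2622 0.1715] F [-0.6  0.9 -2.8] M [ 0.36 -0.47 -0.01] op 0.157
```

View pics/g1.png

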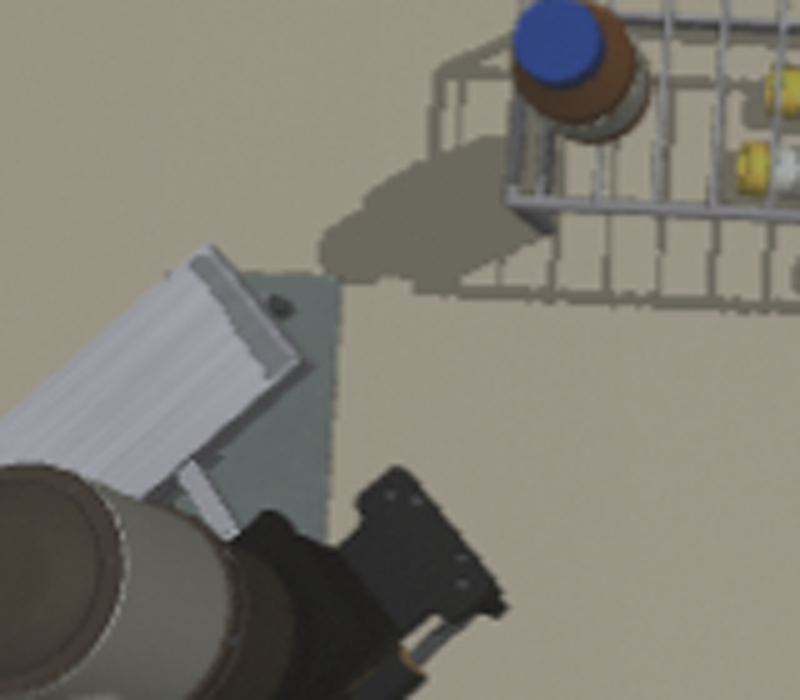

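View pics/g2.png

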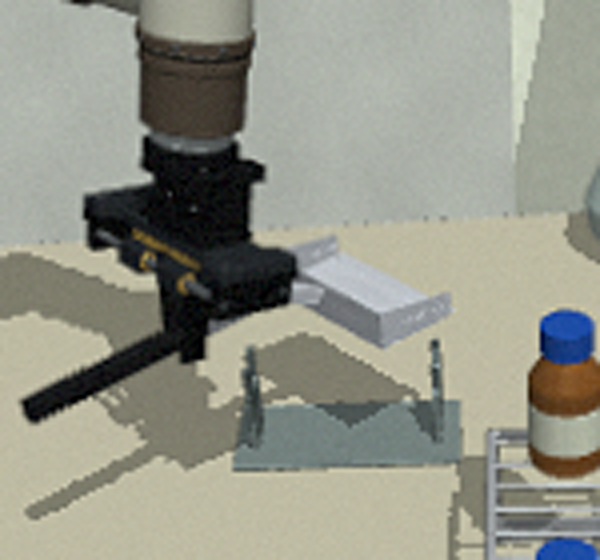

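```bash
python3 - <<'E'
from h import *
p,o=gpose([.335,.17,.19],(0,0,10)); env.move_straight(p,o,rate=.12); s=st()
p,o=gpose([.323,.10,.17],(0,0,-4)); env.move_straight(p,o,rate=.12); s=st()
lip=sh(-.142,-.006,.03); p,o=pose(lip,SY,0,GX,tl=TL); env.move_straight(p,o,rate=.12); st("pre")
f=env.grab_frame("top"); crop(f,210,140,390,300,4.4,"i1.png")
g=env.grab_frame("side"); crop(g,200,120,360,270,4,"i2.png")
import pickle; pickle.dump((f,g),open("fg4.pkl","wb"))
E
```

```text
t 22.06 p [0.3532 0.1736 0.1715] F [-0.1 -0.2 -2.5] M [ 0.12 -0.59 -0.02] op 0.156
 t 22.86 p [0.3416 0.0992 0.1517] F [ 0.6 -0.6 -2.9] M [-0.   -0.65  0.01] op 0.153
pre t 23.86 p [0.3377 0.0521 0.0618] F [-0.6 -0.3 -2.7] M [ 0.01 -0.59 -0.05] op 0.152
```

View pics/i1.png

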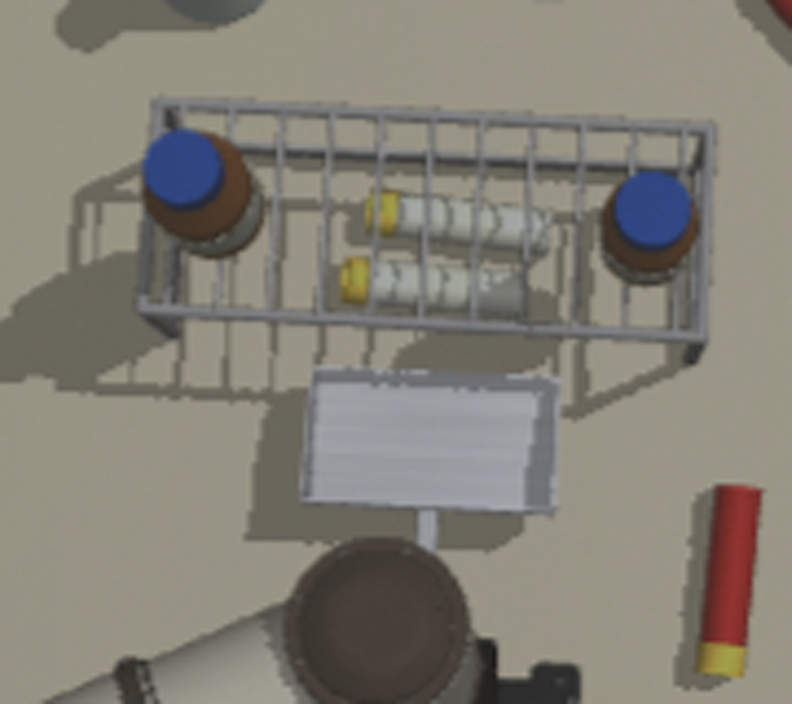

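View pics/i2.png

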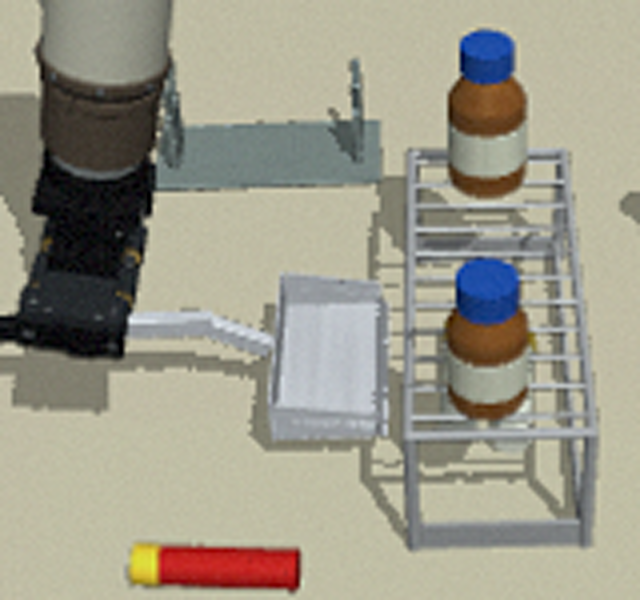

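```bash
python3 - <<'E'
from h import *
lip=sh(-.142,-.009,.012); p,o=pose(lip,SY,-1.5,GX,tl=TL); env.move_straight(p,o,rate=.06); st("lo")
lip=sh(-.142,-.009,-.008); p,o=pose(lip,SY,-1.5,GX,tl=TL); print(env.move_straight(p,o,rate=.015,force_limit=3)); s=st("touch")
print("lip z cmd", s["position"][2]-p[2]-.008)
f=env.grab_frame("top"); crop(f,210,140,390,300,4.4,"j1.png")
g=env.grab_frame("side"); crop(g,200,120,360,270,4,"j2.png")
E
```

```text
lo t 24.32 p [0.3378 0.0485 0.0493] F [ 0.1 -0.2 -1.6] M [-0.06 -0.72  0.02] op 0.152
True
touch t 25.46 p [0.3376 0.0485 0.0305] F [-0.5  1.2  1.4] M [ 0.02 -0.91 -0.06] op 0.155
lip z cmd -0.006945989742659774
```

View pics/j2.png

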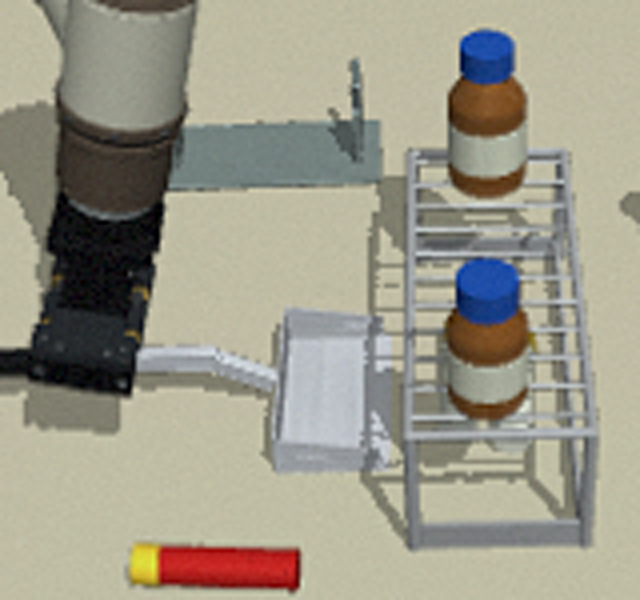

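View pics/j1.png

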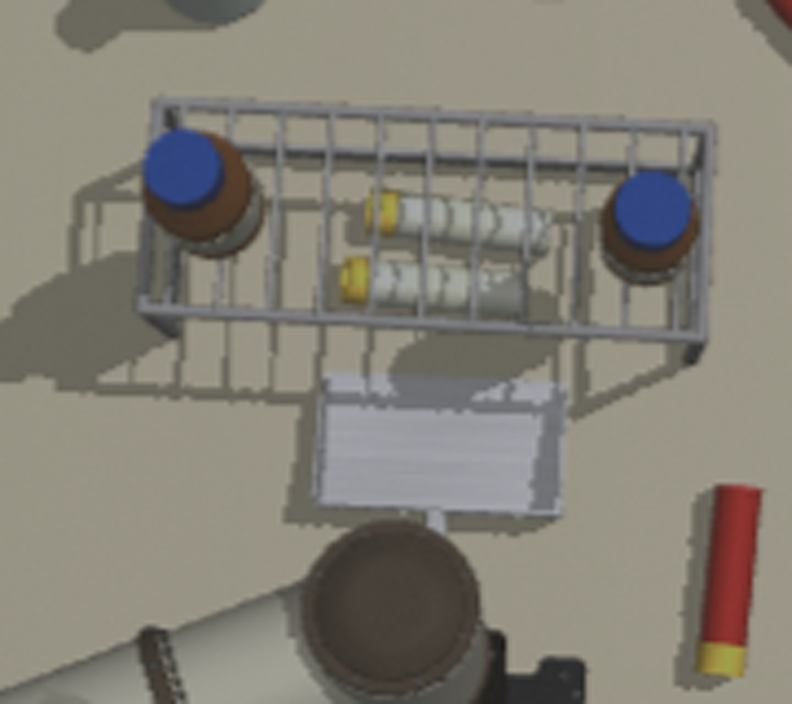

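```bash
python3 - <<'E'
from h import *
lip=sh(-.142,-.009,-.0045); p,o=pose(lip,SY,-3.5,GX,tl=TL); env.move_straight(p,o,rate=.03); st("lo")
lip=sh(-.142,-.009,-.015); p,o=pose(lip,SY,-3.5,GX,tl=TL); print(env.move_straight(p,o,rate=.015,force_limit=3)); s=st("touch")
print("lip z cmd", s["position"][2]-p[2]-.015)
E
```

```text
lo t 26.07 p [0.3391 0.0483 0.0408] F [ 0.2 -1.1 -2.2] M [-0.1  -1.03  0.01] op 0.155
True
touch t 26.51 p [0.3387 0.0483 0.0358] F [-0.3 -0.4 -0.5] M [-0.07 -1.11  0.01] op 0.156
lip z cmd -0.009747115484677882
```

```bash
python3 - <<'E'
from h import *
import pickle
f=env.grab_frame("top");g=env.grab_frame("side"); pickle.dump((f,g),open("fg5.pkl","wb"))
crop(g,170,170,310,260,5.6,"k.png")
s=env.read_state()
T=R.from_euler('xyz',s["tool_rot"],degrees=True)
im=cv2.resize(g["image"],None,fx=5.6,fy=5.6,interpolation=cv2.INTER_CUBIC)
for d,col in((0,(0,0,255)),(2.,(0,200,0)),(4.,(255,0,0))):
    S=T*R.from_euler('x',90,degrees=True)*R.from_euler('y',-TL-d,degrees=True)
    gp=s["position"]-T.apply([0,.019,0])-S.apply([GX,0,0])
    for L in ([[-.13,0,.01],[.115,0,.01]],[[.165,.076,-.012],[.165,-.076,-.012],[.25,-.076,-.028],[.25,-.076,-.05],[.165,-.076,-.05]],[[.165,.076,-.012],[.25,.076,-.028],[.25,.076,-.05],[.25,-.076,-.05]]):
        P=proj(g,S.apply(np.array(L))+gp); cv2.polylines(im,[np.round(P*5.6+2).astype(int)],False,col,1)
cv2.imwrite("pics/k2.png",im[int(170*5.6):int(260*5.6),int(170*5.6):int(310*5.6)])
E
```

```text
(no output)
```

View pics/k2.png

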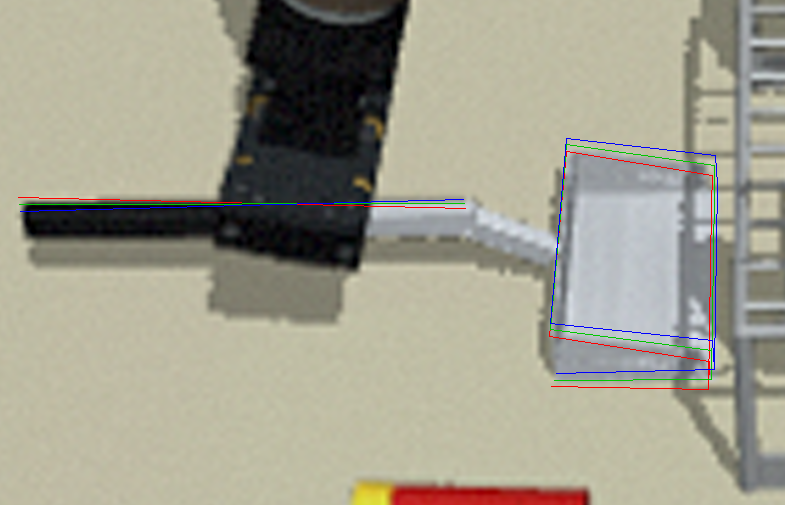

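View pics/k.png

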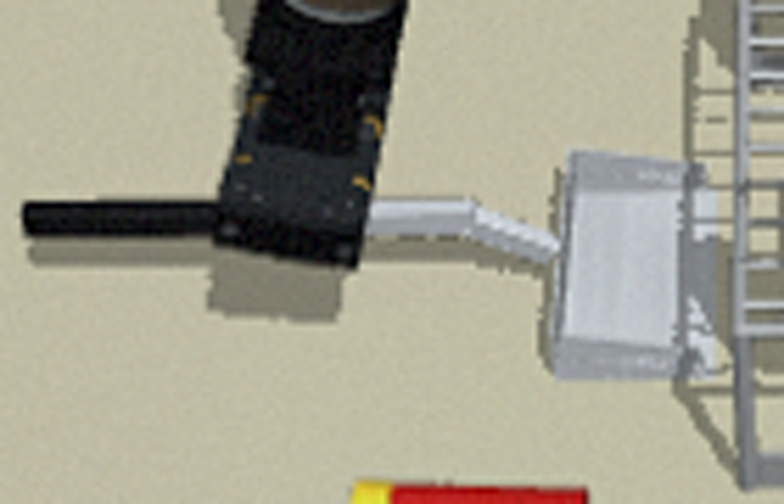

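```bash
cat >> h.py <<'E'
TL=14.8; GZ=.0015
def lp(lip,yaw,up): return pose(lip,yaw,up,GX,gz=GZ,tl=TL)
def lipnow():
    s=env.read_state(); T=R.from_euler('xyz',s["tool_rot"],degrees=True)
    S=T*R.from_euler('x',90,degrees=True)*R.from_euler('y',-TL,degrees=True)
    l=s["position"]-T.apply([0,.019,0])-S.apply([GX,0,GZ])+S.apply([.25,0,-.05])
    return l,SH.inv().apply(l-BACK),S.as_euler('xyz',degrees=True)
E
python3 - <<'E'
from h import *
print([np.round(a,4) for a in lipnow()])
LY=-.009
p,o=lp(sh(-.142,LY,.0008),SY,-.5); env.move_straight(p,o,rate=.03); st("ready")
print(env.move_straight(*lp(sh(-.045,LY,.0008),SY,-.5),rate=.06,force_limit=12)); st("mid")
print([np.round(a,4) for a in lipnow()])
f=env.grab_frame("top"); crop(f,210,140,390,300,4.4,"l1.png")
E
```

```text
[array([ 5.706e-01,  3.210e-02, -2.000e-04]), array([-0.1396, -0.0092, -0.0002]), array([-0.0094,  0.7243, -4.0131])]
ready t 26.86 p [0.3361 0.0487 0.036 ] F [ 0.3  0.6 -1.1] M [-0.05 -1.14  0.02] op 0.153
False
mid t 28.62 p [0.433  0.0419 0.036 ] F [-0.7  0.3 -0.5] M [-0.17 -0.86 -0.03] op 0.155
[array([0.665 , 0.0257, 0.001 ]), array([-0.045 , -0.0089,  0.001 ]), array([ 2.7000e-03,  4.7490e-01, -3.9873e+00])]
```

View pics/l1.png

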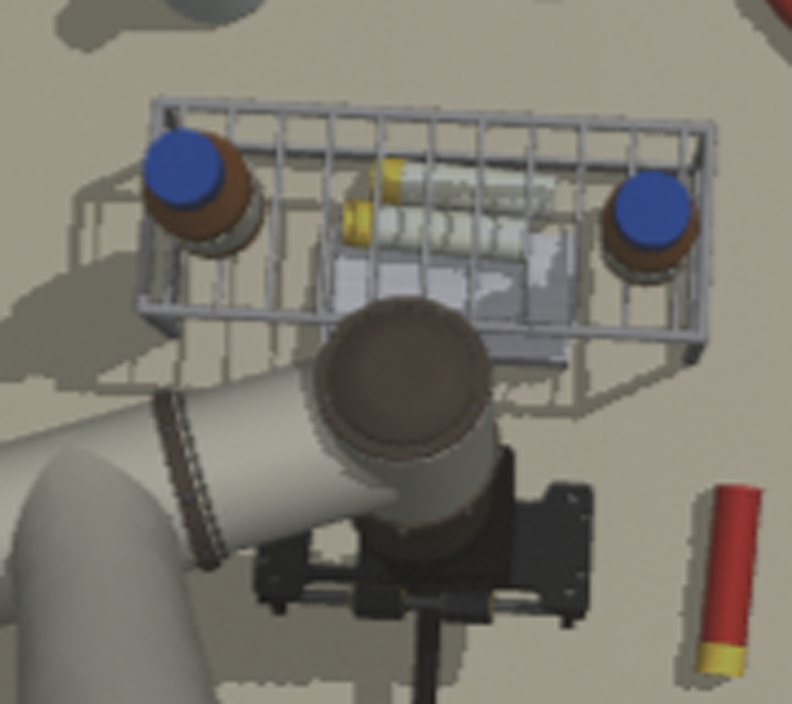

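```bash
python3 - <<'E'
from h import *
LY=-.009
print(env.move_straight(*lp(sh(-.003,LY,.0010),SY,-.3),rate=.035,force_limit=15)); st("in")
print([np.round(a,4) for a in lipnow()])
f=env.grab_frame("top"); crop(f,210,140,390,300,4.4,"m1.png")
g=env.grab_frame("side"); crop(g,260,140,360,260,5,"m2.png")
E
```

```text
False
in t 30.02 p [0.475  0.039  0.0354] F [-0.8 -0.5  0.2] M [-0.16 -0.91  0.02] op 0.157
[array([0.7072, 0.0228, 0.0012]), array([-0.0027, -0.0089,  0.0012]), array([ 0.0064,  0.2565, -3.9933])]
```

View pics/m1.png

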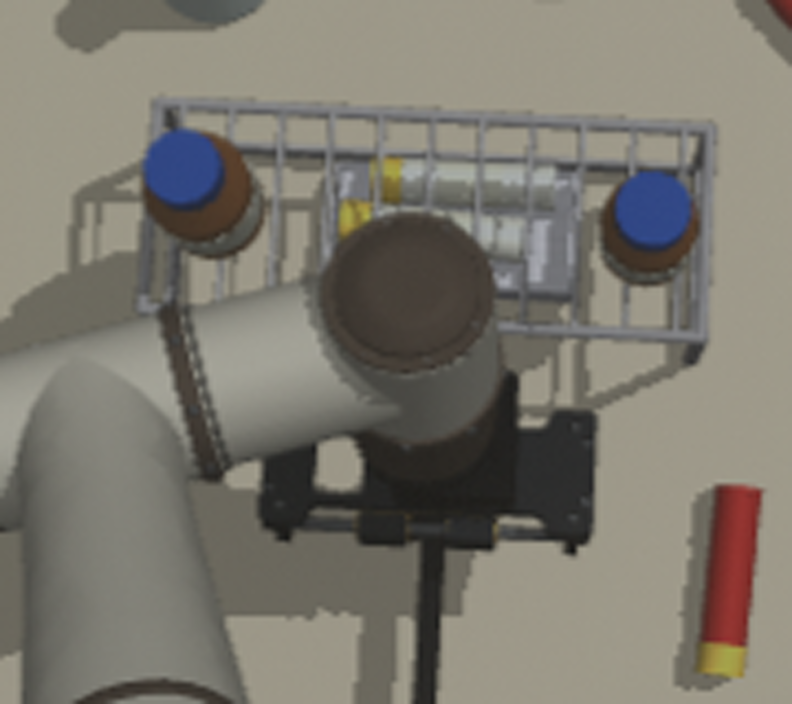

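View pics/m2.png

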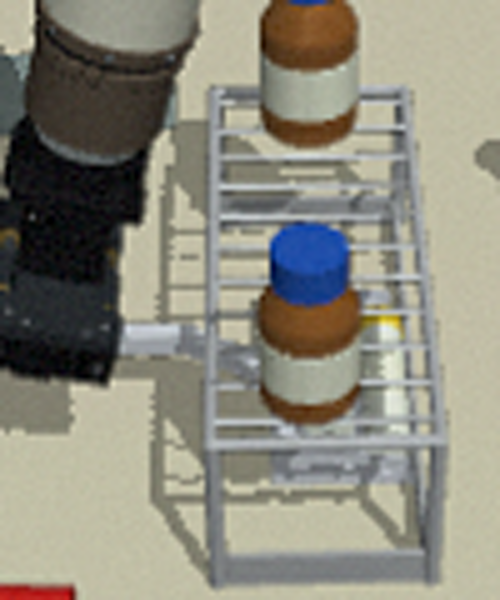

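```bash
python3 - <<'E'
from h import *
LY=-.009
env.move_straight(*lp(sh(-.005,LY,.0075),SY,4),rate=.02); st("t4")
env.move_straight(*lp(sh(-.007,LY,.034),SY,9),rate=.03); st("t9"); env.dwell(.3)
print([np.round(a,4) for a in lipnow()])
f=env.grab_frame("top"); crop(f,210,140,390,300,4.4,"n1.png")
g=env.grab_frame("side"); crop(g,260,140,360,260,5,"n2.png")
E
```

```text
t4 t 30.86 p [0.4706 0.0393 0.0244] F [-1.7  0.3 -0.6] M [-0.01 -0.57  0.01] op 0.154
t9 t 31.23 p [0.4675 0.0393 0.0301] F [-0.  -0.2 -3.2] M [ 0.   -0.33 -0.02] op 0.15
[array([0.7032, 0.0229, 0.0336]), array([-0.0067, -0.0091,  0.0336]), array([-7.0000e-03, -8.9666e+00, -4.0188e+00])]
```

View pics/n1.png

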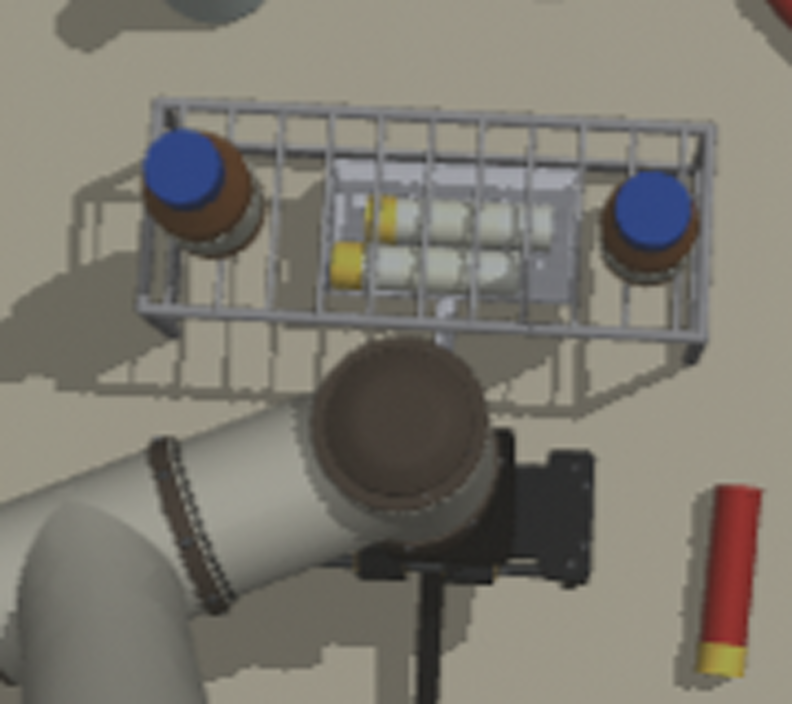

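View pics/n2.png

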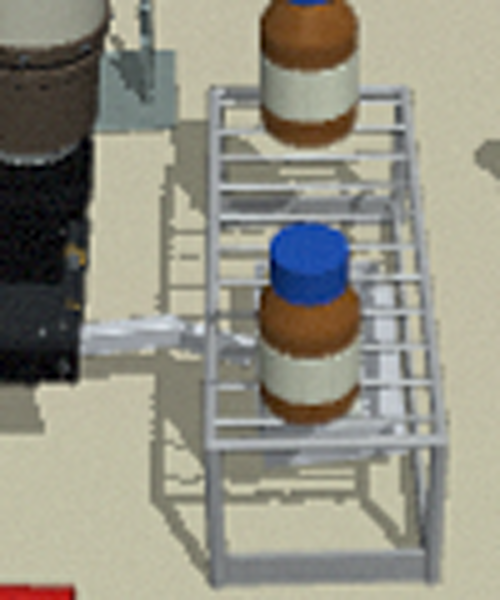

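```bash
python3 - <<'E'
from h import *
LY=-.009
try:
    env.move_straight(*lp(sh(-.145,LY,.038),SY,9),rate=.08); st("out")
    env.move_straight(*lp(sh(-.150,LY,.12),SY,9),rate=.1); st("up")
    env.move_straight(*lp([.575,-.20,.13],-3,9),rate=.14); st()
    env.move_straight(*lp([.45,-.403,.10],0,9),rate=.14); st("tray")
except env.Unreachable as e: print("UNR",e)
print([np.round(a,4) for a in lipnow()])
f=env.grab_frame("top"); crop(f,360,150,560,340,4,"o1.png")
g=env.grab_frame("side"); crop(g,100,180,380,400,2.8,"o2.png")
E
```

```text
out t 33.5 p [0.331  0.0492 0.0343] F [-0.2  0.7 -2.3] M [-0.01 -0.26 -0.07] op 0.161
up t 34.48 p [0.3251 0.0491 0.1158] F [ 0.3  0.  -3.2] M [ 0.01 -0.21 -0.02] op 0.151
 t 36.33 p [ 0.3401 -0.1874  0.1263] F [-0.7  0.6 -2.9] M [ 0.04 -0.23  0.02] op 0.153
tray t 38.27 p [ 0.2151 -0.4027  0.0964] F [ 0.2  0.2 -4. ] M [ 0.02 -0.27 -0.03] op 0.152
[array([ 0.4503, -0.4025,  0.1001]), array([-0.2293, -0.4511,  0.1001]), array([-2.0000e-03, -9.0078e+00,  4.8200e-02])]
```

View pics/o1.png

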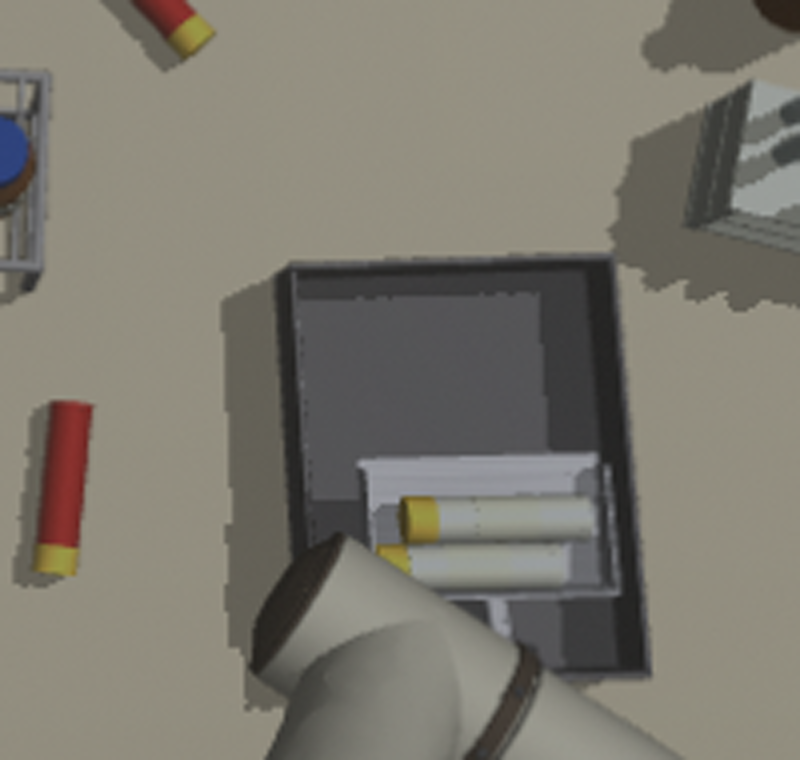

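View pics/o2.png

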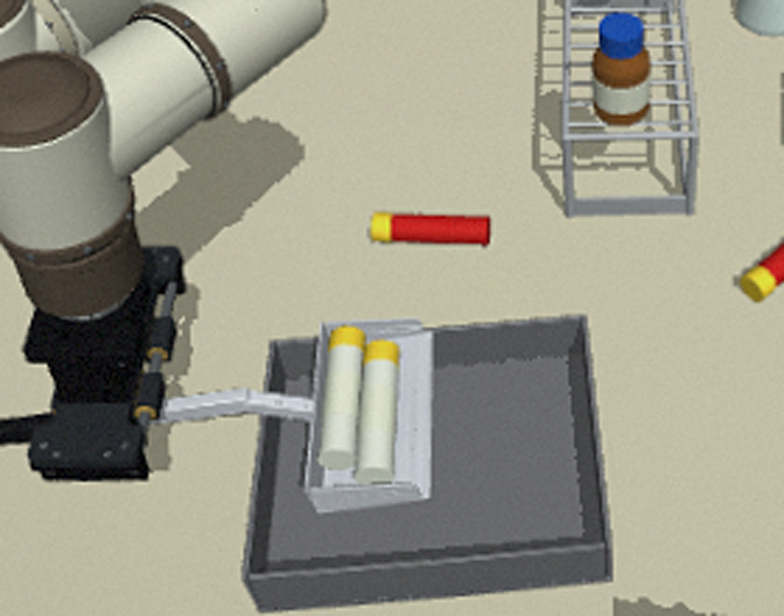

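```bash
python3 - <<'E'
from h import *
X,Yd=.45,-.400
env.move_straight(*lp([X,Yd,.036],0,2.5),rate=.07); st("low")
env.move_straight(*lp([X,Yd,.024],0,-6),rate=.03); st("-6"); env.dwell(.7)
f=env.grab_frame("top"); crop(f,400,190,540,330,4.2,"p0.png")
env.move_straight(*lp([X,Yd,.016],0,-22),rate=.06); st("-22"); env.dwell(.5)
print([np.round(a,4) for a in lipnow()])
f=env.grab_frame("top"); crop(f,400,190,540,330,4.2,"p1.png")
g=env.grab_frame("side"); crop(g,100,180,380,400,2.8,"p2.png")
E
```

```text
low t 39.05 p [ 0.2162 -0.4001  0.0591] F [-0.1 -0.6 -2.7] M [ 0.03 -0.58 -0.  ] op 0.155
-6 t 39.98 p [ 0.2218 -0.3999  0.0813] F [ 0.3 -0.2 -2.7] M [-0.02 -0.99 -0.01] op 0.156
-22 t 41.84 p [ 0.2461 -0.3998  0.1338] F [ 0.3 -0.1 -1.6] M [ 0.1  -1.74  0.04] op 0.151
[array([ 0.45 , -0.4  ,  0.016]), array([-0.2298, -0.4486,  0.016 ]), array([-7.00000e-04,  2.19964e+01, -5.20000e-03])]
```

View pics/p0.png

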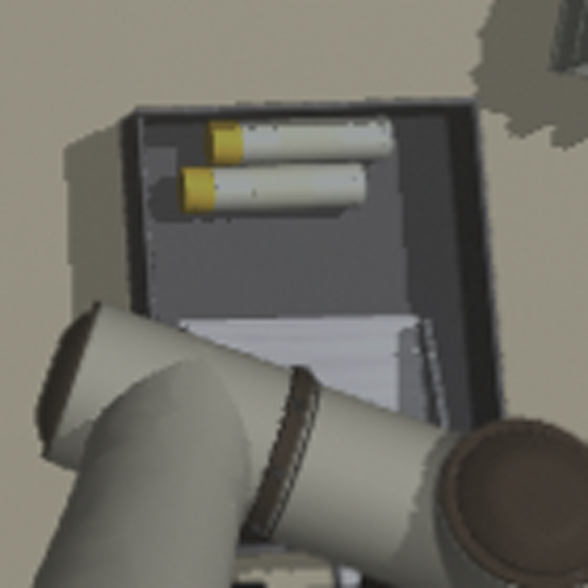

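View pics/p1.png

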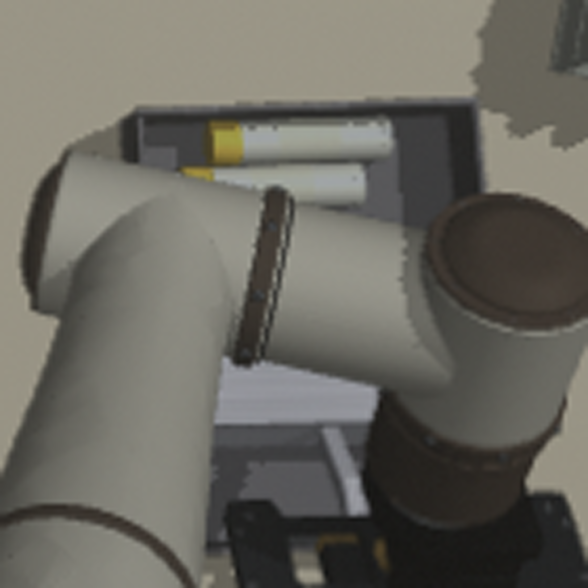

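View pics/p2.png

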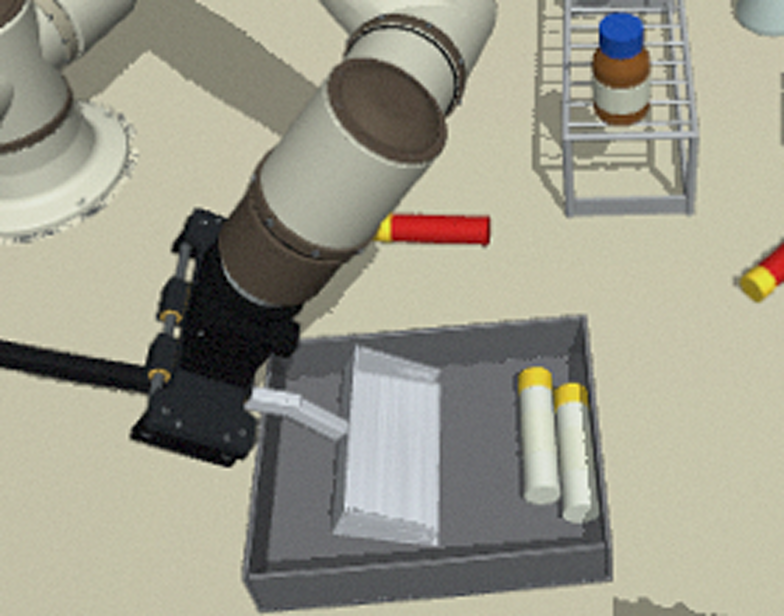

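```bash
python3 - <<'E'
from h import *
Y=-2.8
def gp(grip,yaw,up=0): return gpose(grip,(0,up,yaw),gx=GX,tl=TL,gz=GZ)
try:
    env.move_straight(*lp([.44,-.40,.09],0,-20),rate=.1)
    env.move_straight(*gp([.21,-.39,.21],0),rate=.2); st()
    env.move_straight(*gp([.33,-.17,.21],-3),rate=.25)
    env.move_straight(*gp([.325,.08,.21],-3),rate=.25); st()
    env.move_straight(*gp([.335,.372,.21],Y),rate=.25); st()
    env.move_straight(*gp([.478,.3728,.20],Y),rate=.2); st()
    env.move_straight(*gp([.478,.3728,.135],Y),rate=.12); st("above")
except env.Unreachable as e: print("UNR",e)
f=env.grab_frame("top"); crop(f,130,150,270,330,4,"q1.png")
g=env.grab_frame("side"); crop(g,200,90,350,200,5,"q2.png")
import pickle; pickle.dump((f,g),open("fg6.pkl","wb"))
E
```

```text
t 43.77 p [ 0.2265 -0.3899  0.1931] F [-0.2  0.2 -2.2] M [-0.04 -0.79 -0.01] op 0.158
 t 46.08 p [0.3419 0.0782 0.193 ] F [ 1.6  0.  -3. ] M [-0.04 -0.79  0.01] op 0.155
 t 47.39 p [0.352  0.3699 0.1931] F [-0.1  0.6 -3. ] M [-0.05 -0.73  0.02] op 0.154
 t 48.26 p [0.4945 0.3716 0.1831] F [-0.7  0.3 -2.5] M [-0.03 -0.66 -0.  ] op 0.151
above t 48.95 p [0.4954 0.3724 0.119 ] F [ 0.5 -0.3 -2.8] M [-0.02 -0.75  0.04] op 0.156
```

View pics/q1.png

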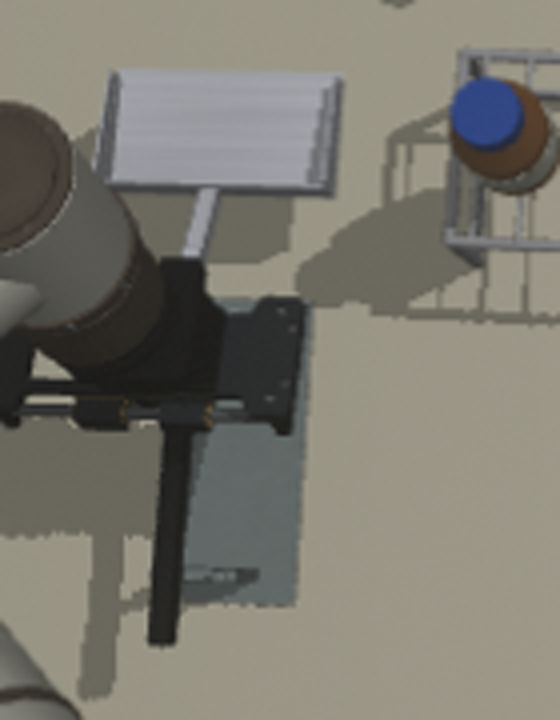

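View pics/q2.png

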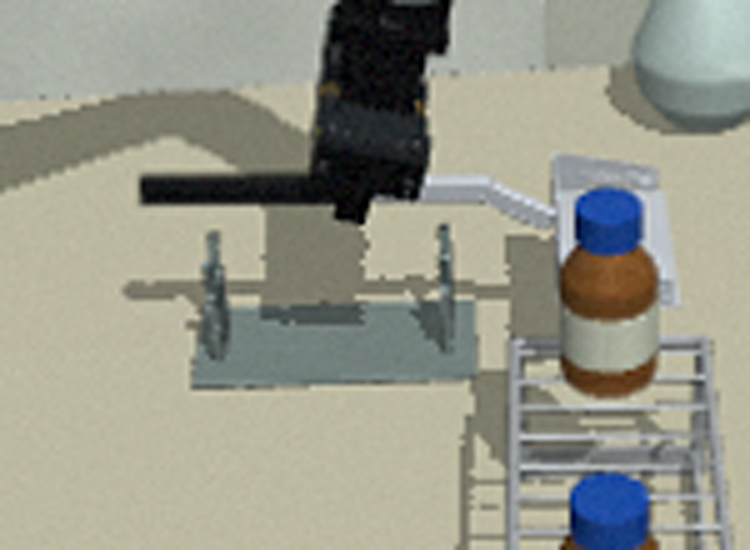

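```bash
python3 - <<'E'
import cv2,numpy as np
for n in("b1","q1","a1"):
    im=cv2.imread(f"pics/{n}.png").astype(int).sum(2)
    for r in (470,520,560,600,630):
        c=np.nonzero(im[r,120:260]<180)[0]+120
        # sleeve: connected run
        print(n,r,c.min() if len(c) else None,c.max() if len(c) else None,len(c),end=' | ')
    im2=cv2.imread(f"pics/{n}.png").astype(int)
    for r in (100,140,170,225):
        c=np.nonzero(im2[r,90:370].min(1)>125)[0]+90; print(r,c.min(),c.max(),end=' ; ')
    print()
E
```

```text
b1 470 166 195 30 | b1 520 162 191 30 | b1 560 160 186 27 | b1 600 156 185 30 | b1 630 155 181 27 | 100 90 369 ; 140 100 369 ; 170 95 369 ; 225 195 345 ; 
q1 470 162 191 30 | q1 520 157 185 29 | q1 560 154 182 29 | q1 600 150 179 30 | q1 630 149 174 26 | 100 90 369 ; 140 96 369 ; 170 113 369 ; 225 191 345 ; 
a1 470 187 216 30 | a1 520 184 210 27 | a1 560 180 208 29 | a1 600 178 206 29 | a1 630 178 201 24 | 100 90 369 ; 140 90 369 ; 170 94 369 ; 225 218 344 ;
```

```bash
python3 - <<'E'
from h import *
Y=-2.5
def gp(grip,yaw,up=0): return gpose(grip,(0,up,yaw),gx=GX,tl=TL,gz=GZ)
env.move_straight(*gp([.478,.3716,.105],Y),rate=.08); st()
print(env.move_straight(*gp([.478,.3716,.077],Y),rate=.04,force_limit=6)); st()
print(env.move_straight(*gp([.478,.3716,.068],Y),rate=.015,force_limit=3)); st("down")
f=env.grab_frame("top"); crop(f,130,150,270,330,4,"r1.png")
g=env.grab_frame("side"); crop(g,200,90,350,200,5,"r2.png")
for n in("r1","a1"):
    im=cv2.imread(f"pics/{n}.png").astype(int).sum(2)
    for r in (470,520,560,600,630):
        c=np.nonzero(im[r,120:260]<180)[0]+120; print(n,r,c.min(),c.max(),end=' | ')
E
```

```text
t 49.58 p [0.4951 0.3706 0.0874] F [ 0.2  0.5 -1.6] M [ 0.04 -0.7  -0.02] op 0.154
False
 t 50.42 p [0.4952 0.3709 0.0602] F [-0.  -0.3 -1.9] M [ 0.11 -0.77 -0.05] op 0.155
True
down t 50.84 p [0.4953 0.372  0.0547] F [-0.   1.9 -0.3] M [ 0.63 -0.86 -0.17] op 0.158
r1 470 192 221 | r1 520 190 214 | r1 560 187 212 | r1 600 182 210 | r1 630 182 205 | a1 470 187 216 | a1 520 184 210 | a1 560 180 208 | a1 600 178 206 | a1 630 178 201 |
```

View pics/r1.png

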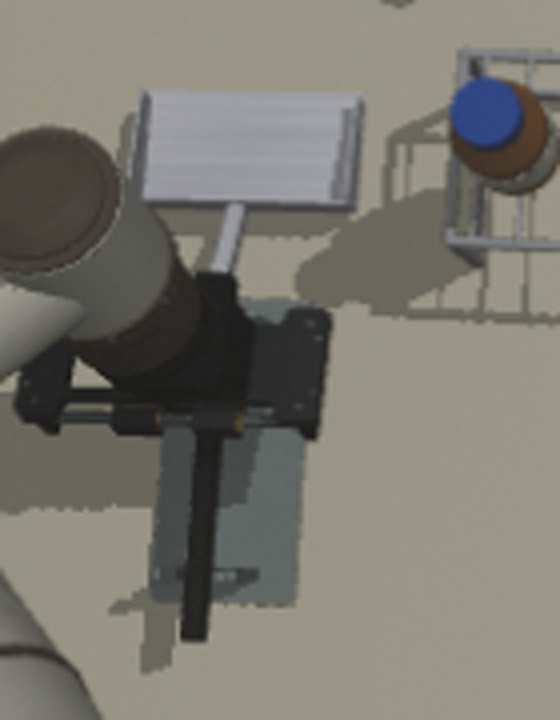

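View pics/r2.png

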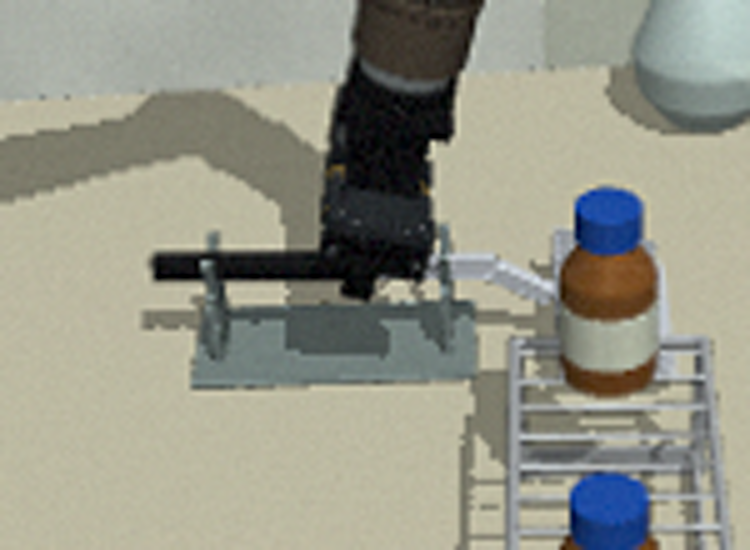

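```bash
python3 - <<'E'
from h import *
Y=-2.5
def gp(grip,yaw,up=0): return gpose(grip,(0,up,yaw),gx=GX,tl=TL,gz=GZ)
env.move_straight(*gp([.478,.3725,.079],Y),rate=.03); st()
env.move_straight(*gp([.478,.3742,.079],Y),rate=.03); st()
print(env.move_straight(*gp([.478,.3742,.067],Y),rate=.012,force_limit=3)); st("down")
f=env.grab_frame("top"); crop(f,130,150,270,330,4,"u1.png")
for n in("u1","a1"):
    im=cv2.imread(f"pics/{n}.png").astype(int).sum(2)
    for r in (470,520,560,600,630):
        c=np.nonzero(im[r,120:260]<180)[0]+120; print(n,r,c.min(),c.max(),end=' | ')
E
```

```text
t 51.36 p [0.4948 0.3712 0.062 ] F [ 0.3  0.5 -3.1] M [-0.03 -0.75  0.01] op 0.153
 t 51.61 p [0.4949 0.3734 0.0619] F [ 0.3 -0.3 -2.5] M [ 0.04 -0.68 -0.01] op 0.154
True
down t 52.32 p [0.495  0.3734 0.0535] F [ 0.1 -0.1  3.1] M [ 0.09 -0.67 -0.02] op 0.152
u1 470 191 219 | u1 520 187 214 | u1 560 186 212 | u1 600 182 210 | u1 630 182 206 | a1 470 187 216 | a1 520 184 210 | a1 560 180 208 | a1 600 178 206 | a1 630 178 201 |
```

```bash
python3 - <<'E'
from h import *
env.gripper_to(.5); st("open")
s=env.read_state(); T=R.from_euler('xyz',s["tool_rot"],degrees=True)
p=s["position"]-T.apply([0,.12,0]); env.move_straight(p,rate=.1); 
p=p+[-.12,-.1,.08]; env.move_straight(p,rate=.2); st("away")
f=env.grab_frame("top"); crop(f,130,150,270,330,4,"v1.png"); cv2.imwrite("pics/vt.png",f["image"])
g=env.grab_frame("side"); crop(g,200,90,350,200,5,"v2.png"); cv2.imwrite("pics/vs.png",g["image"])
E
```

```text
open t 53.17 p [0.4939 0.3727 0.0521] F [ 0.  -0.1  0.6] M [-0.02 -0.75 -0.01] op 0.496
away t 55.55 p [0.4051 0.2719 0.2474] F [-0.5 -0.1  0.3] M [-0.01 -0.71  0.04] op 0.5
```

View pics/v1.png

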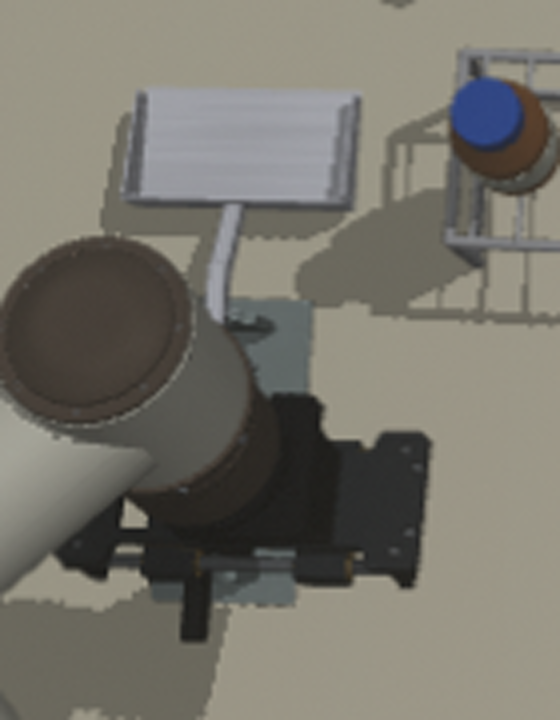

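View pics/v2.png

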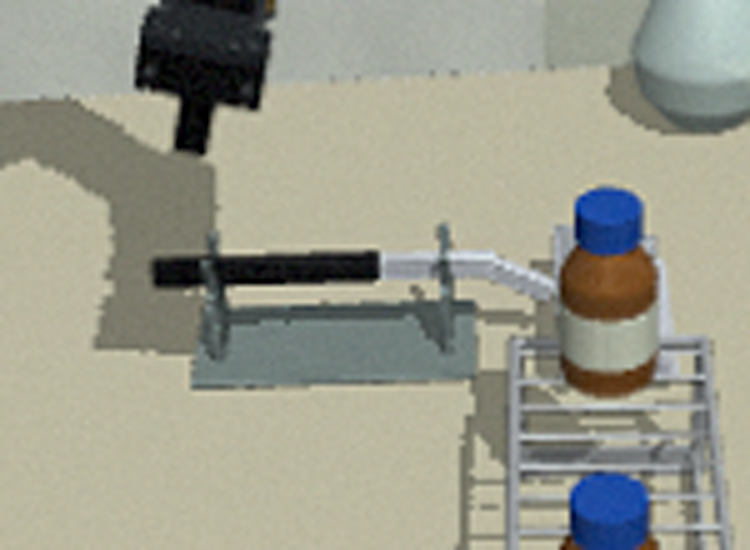

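View pics/vt.png

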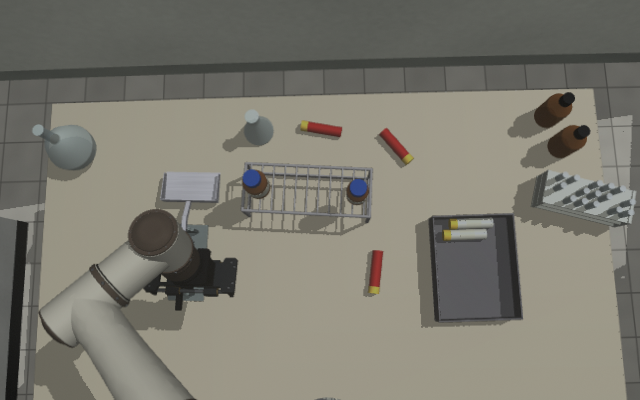

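```bash
python3 - <<'E'
from h import *
env.close_job(); st()
E
```

```text
the job is handed in; nothing more can be done
the job is handed in; nothing more can be done
```

The job is done and handed in at about 56 s. One thing went wrong early on: I dropped the scoop once.

**What went wrong:** on the first transfer I did not lift the scoop high enough. Its pan caught the stand's front upright, with about 50 N at the wrist, and the scoop slipped out of the hand onto the bench. I found it again from both pictures, gripped it with 60 N and carried on. This happened before any tube was moved.

**What I did after that:**
- I slid the pan under the shelf just above the bench and gathered both tubes against the back strip, then tilted the pan up and drew it out.
- I tipped the tubes into the grey tray with the lip about 20–25 mm above the bench. They stayed in the pan until then and were never touched by the hand.
- I laid the scoop back in its stand. The first lowering pressed against the side of a notch, so I shifted it about 2.5 mm and lowered it again. I then let go and backed off.

**Last checks:**
- **Tubes:** the last top picture shows both tubes in the tray.
- **Bottles and red look-alikes:** both bottles and the three red look-alikes are where they stood at the start.
- **Scoop:** it lies level in both notches. In the picture it is about 1 mm from where it first lay, and the second lowering met an upward force with almost none sideways. While it was still held, it showed about 2.5 mm to one side of its first position.
- **Contact under the shelf:** I saw no contact with the deck in the force readings taken at the end of each move under it.

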